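Pass the ring gauge round the bent rod to its stop

TASK

Check the freshly bent rod in the clamp: put the standing ring gauge over the rod's free end, pass it gently round both bends without forcing it, and leave it hanging upright on the rod, right up against the stop collar. Do not push the other things on the bench about.

Things in the scene. Friction and masses are not known exactly. Their poses are not given: they have to be found in the camera images.
- gauge: ring gauge: loose steel piece standing on the magazine, 85 mm tall, 0.13 to 0.2 kg: round foot (36 mm across, 14 mm high), on it an upright ring (outside 30, bore 16 mm, 10 mm thick), above it a black grip. Origin: centre of the underside; z up through ring and grip; x along the bore. Either end of the bore may go on first; the heavy foot keeps it upright when it hangs on the rod
- bore (a point): centre of the gauge's bore, 28 mm above the gauge's underside; axes as the gauge
- grip (a point): middle of the gauge's flat upright grip, 64 mm above the gauge's underside; the grip reaches from 43 to 85 mm, is 12 mm thick along y and 20 mm wide along x; axes as the gauge
- rail: round steel rod, 10 mm thick, level, axis 100 mm above its table, fixed at one end in a grey block (34 x 40, 114 mm high) on a foot plate (90 x 76 x 10 mm). Origin on the table, 22 mm from the block's centre towards the rod; x along the first straight leg, away from the clamp; z up. Bend angles and leg lengths differ each time and are not given: feel or see them. The rod does not give way
- stop (a point): middle of the face of the stop collar (25 mm across) on the rod axis, 40 mm in front of the rail's origin, 100 mm above its table; axes as the rail. From here the rod runs 60 to 90 mm along x, then bends left (to +y) by 30 to 60 degrees. The gauge is home when its ring touches this face: bore centre 5 mm in front (+x) and, hanging freely, 2 to 3 mm below the rod axis
- tip (a point): outermost point of the rod's round free end, on the rod axis; x along the last leg, pointing outward off the end; z up. The last leg is 60 mm straight; inward of it the rod bends by 30 to 60 degrees over 14 mm of rod (coming from the tip: to the left seen from above), then runs 60 to 90 mm straight to the other bend (to the right, same size), then straight to the stop
- masking_tape: bystander: roll of masking tape lying flat, 104 mm across, 25 mm high; origin in the centre of its underside
- wood_block: bystander: wooden sanding block, 45 x 120 x 44 mm; origin in the centre of its underside
- black_tape: bystander: small roll of black tape lying flat on the magazine, 53 mm across, 19 mm high; origin in the centre of its underside
Things that resemble listed ones, but are neither listed nor needed, are in the scene too. Leave any pink look-alike of the gauge alone.

How it is judged:
By the outcome, as a careful person would: the job done as asked, in the order asked, and still so for the second after the job is handed in, with the robot touching nothing.
It also fails if it takes over 72 s, if anything falls off the work surface, if the arm or the gripper's body presses on something with over 40 N, if the wrist force passes 120 N, or if a joint passes its speed limit or range.

ROBOT

A 6-joint arm with a two-finger parallel gripper is mounted at the origin on the work surface; the furniture and walls round the work are solid. World frame = base frame: x ahead of the robot, y to its left, z up, the work surface at z = 0. Lengths are in m, angles in degrees, forces in N, time in s.
With the tool pointing down it reaches from about 0.25 to 0.725 m from the base axis. Payload 9.7 kg.
Tool frame: the origin (TCP) lies at the very end of the fingers, on their centre line; the grasp point (between the pads) lies 19 mm behind it; x points along the fingers, y is the direction in which the jaws open and shut, and the axes are right-handed (so a half turn about x gives the same grasp; the last joint's range is limited). The gripper opens to 85 mm and grips with 20 to 120 N. Pads are 22 mm wide; open, the fingers measure 114 mm over their backs; the gripper's body (76 mm by 85 mm) begins 54 mm behind the grasp point. The pads swing forward as they close: fully open they stand 13 mm farther back than shut.
Start: joints at [-66.578, 4.979, 10.078, 95.1, 0, 90], TCP at [0.219, -0.505, 0.231] pointing down, gripper open.
Joint ranges: [-179.16, 179.16], [-48.56, 103.87], [-65.8, 70.77], [-126.05, 130.52], [-82.76, 87.17], [-180, 180]. Speed limits (degrees/s): [127.2, 127.2, 147.25, 180, 180, 180].

INTERFACE

Orientations are given as [roll, pitch, yaw] about the fixed x, y, z axes, in that order (R = Rz(yaw) Ry(pitch) Rx(roll)).
In Python, from workcell import get_obs, cams, bot gives the robot as it stands.
- The arm moves only by the tool apply_moves, never from a script. Its argument "rows" is a list that holds one entry, the list of rows, each a list of 7 numbers: the shift along the tool's x, y, z in mm, then the turn, a rotation vector about the tool's x, y, z in rad, then the opening, from 0 (shut) to 1 (fully open). A call has 1 to 20 rows; each row is the pose to reach, as a shift and turn from the pose measured when the call began, along the tool's axes at that moment; what a row does not reach only later rows make up. A row lasts 1/10 s, in which the tool goes at most 50 mm and 8.59 degrees, less where a joint would pass 70% of its speed; a pose out of reach is approached as far as the arm can. A call with a gripper value outside its range is refused whole. The fingers move at their own pace and stop on an object; "newtons" is the grip in N (left out, the last holds). Time passes only in rows, so rows that repeat a pose let the fingers close. It gives the time, the measured TCP pose, the force and the opening at its end, in the units of the state.
- get_obs(): the state, without advancing time (a new reading comes with each control period).
- cams.camera(name): name is "scene" or "top" or "wrist"; returns a dict with "pixels" (480x640x3 uint8, red, green, blue), "range_z" (480x640 float32, m along the optical axis (not along the pixel's ray), 0 where there is no reading), "fx", "fy", "cx", "cy" (pixels), "D" ([k1, k2, p1, p2, k3] as OpenCV has them; the pictures are not rectified), "eye" and "attitude" of the camera in the world. Camera axes: x right, y up, looking along -z (the intrinsics and any distortion apply to the point x, -y, -z); pixel columns grow to the right and rows downward; lengths in m; the calibration is good to about 2 mm. A picture is of the moment at which its call begins.
- bot.job_done(): hands the job in, once; it reports no verdict.
Trained networks look in a picture, given as the dict that the camera call returned (one of the last four; its "shot" number tells which), for a name from the list of things; names that differ only in an ending like _2 or _b are one class to them, and where a whole thing is asked for, a point or a joint stands for the part that bears it (a point fixed in the world has none). Each returns a list of dicts, best first, with "confidence" (0 to 1); they miss things now and then, are a little off and sometimes report something else, mostly with a low value. They report only what shows in the picture. A call takes as long as a camera call. They do not tell look-alikes from the thing itself.
- cams.find_in(label, picture): "at" ([x, y, z] in m, in world coordinates, good to about 4 mm: the middle of the surface that is visible of it).
The state is a dict: "time": time; "q": joint angles; "qd": joint speeds; "joint_efforts": joint torques, N m; "ee_pos": TCP position; "tcp_rot": TCP orientation; "wrist_force": force on the tool from outside, world axes, zero at the start; "torque": the same for the moment, N m; "opening": finger opening in m.
Only numpy, scipy, OpenCV 4.12 (cv2) and the standard library are available. Lean on these libraries where they do the work, as an engineer would, in place of code of your own. Each camera call takes 0.05 s, during which the arm holds its last target.

## Working session

There is one attempt and no reset: what is moved stays moved. The work goes in short steps, Python scripts to look and compute and a tool call to move; the robot and the scene stay as the last step left them, time stands still between calls to the robot, and variables do not carry over. Pictures are saved under pics/ and viewed, and the job is handed in when it is done.

Besides the shell and the picture viewer there is one more tool, called after "Request:" as name(argument=value, ...), one argument or row to a line, values as JSON. apply_moves: Moves the arm, as the interface text tells. Its arguments: {"type":"object","properties":{"rows":{"type":"array"},"newtons":{"type":"number"}},"required":["rows"]}

```bash
ls; mkdir -p pics; cat > h.py <<'E'
import numpy as np, cv2, pickle
from scipy.spatial.transform import Rotation as R
from workcell import get_obs, cams, bot
def att(c):
    a=np.array(c["attitude"],float)
    if a.shape==(3,3): return a
    if a.size==4: return R.from_quat(a).as_matrix()
    return R.from_euler('xyz',a,degrees=True).as_matrix()
def px2w(c,u,v,z=None):
    K=np.array([[c["fx"],0,c["cx"]],[0,c["fy"],c["cy"]],[0,0,1.]])
    p=cv2.undistortPoints(np.array([[[u,v]]],float),K,np.array(c["D"],float))[0,0]
    d=att(c)@np.array([p[0],-p[1],-1.]); e=np.array(c["eye"],float)
    if z is not None: return e+d*(z-e[2])/d[2]
    r=c["range_z"][int(round(v)),int(round(u))]; return e+d*r
def cloud(c):
    K=np.array([[c["fx"],0,c["cx"]],[0,c["fy"],c["cy"]],[0,0,1.]])
    v,u=np.mgrid[0:480,0:640]
    p=cv2.undistortPoints(np.stack([u.ravel(),v.ravel()],1).astype(float)[:,None],K,np.array(c["D"],float))[:,0]
    d=np.stack([p[:,0],-p[:,1],-np.ones(len(p))],1)*c["range_z"].reshape(-1,1)
    P=d@att(c).T+np.array(c["eye"]); P[c["range_z"].ravel()==0]=np.nan
    return P.reshape(480,640,3)
def w2px(c,X):
    K=np.array([[c["fx"],0,c["cx"]],[0,c["fy"],c["cy"]],[0,0,1.]])
    q=(np.atleast_2d(X)-np.array(c["eye"]))@att(c); q=q*[1,-1,-1]
    return cv2.projectPoints(q.astype(float),np.zeros(3),np.zeros(3),K,np.array(c["D"],float))[0][:,0]
def save(c,n): cv2.imwrite(f"pics/{n}.png",c["pixels"][:,:,::-1]); pickle.dump(c,open(f"pics/{n}.pkl","wb"))
def load(n): return pickle.load(open(f"pics/{n}.pkl","rb"))
E
python3 - <<'E'
from h import *
print(get_obs())
for n in ["scene","top","wrist"]:
    c=cams.camera(n); save(c,n+"1"); print(n,c["eye"],c["attitude"],c["fx"],c["D"])
    if n!="wrist":
      for l in ["gauge","rail","tip","stop","bore","grip","masking_tape","wood_block","black_tape"]:
        try:
            for d in cams.find_in(l,c): print(l,np.round(d["at"],3),round(d["confidence"],2), np.round(w2px(c,d["at"])[0]))
        except Exception as e: print(l,e)
E
```

```text
pics
{'time': 0.0, 'q': array([-6.65775310e+01,  5.01011381e+00,  1.00344279e+01,  9.50975314e+01,
        2.04819536e-03,  9.00008282e+01]), 'qd': array([-0.05224175,  0.0162942 ,  0.01123789, -0.04802845, -0.02791995,
        0.02335439]), 'joint_efforts': array([-5.24559189e-03, -5.20389318e+01,  4.64802647e+01,  1.64346228e-02,
       -1.80424149e-04, -6.05327244e-06]), 'ee_pos': array([ 0.21855292, -0.50447746,  0.23059228]), 'tcp_rot': array([-91.60155643,  89.92675405, 111.82008303]), 'wrist_force': array([-0.0695467 ,  0.08281788, -0.24842311]), 'torque': array([-0.00248977,  0.03139589,  0.02619094]), 'opening': 0.0853916269395798}
scene [-0.3176677   0.8112131   0.83548382] [  55.61612108   -0.97434569 -132.01277037] 625.1346413058527 [-0.06877353  0.          0.          0.          0.        ]
gauge [ 0.51  -0.295  0.032] 0.86 [422. 206.]
gauge [ 0.492 -0.083  0.034] 0.81 [368. 238.]
rail [0.478 0.456 0.06 ] 0.58 [165. 338.]
tip [ 0.494 -0.086  0.033] 0.17 [368. 238.]
stop [0.48  0.46  0.064] 0.79 [162. 337.]
stop [0.545 0.084 0.024] 0.62 [298. 259.]
bore [ 0.515 -0.292  
[... 610 characters left out ...]
37 0.102] 0.89 [152. 239.]
tip [0.539 0.206 0.105] 0.65 [247. 205.]
stop [0.482 0.442 0.106] 0.75 [149. 239.]
bore [ 0.493 -0.093  0.028] 0.72 [370. 217.]
bore [ 0.51  -0.295  0.027] 0.67 [447. 202.]
grip [ 0.49  -0.096  0.027] 0.61 [371. 218.]
grip [ 0.515 -0.292  0.025] 0.56 [446. 201.]
grip [0.526 0.078 0.029] 0.29 [301. 212.]
masking_tape [0.527 0.075 0.025] 0.56 [302. 212.]
masking_tape [0.482 0.439 0.102] 0.16 [151. 239.]
wood_block [0.339 0.31  0.043] 0.95 [214. 295.]
black_tape [ 0.372 -0.072  0.028] 0.52 [367. 265.]
wrist [ 0.28679123 -0.47447746  0.37453562] [-1.69708587e+01  1.77721020e-02 -6.65325502e+01] 411.47139760857584 [-0.0536406  0.         0.         0.         0.       ]
```

View pics/scene1.png

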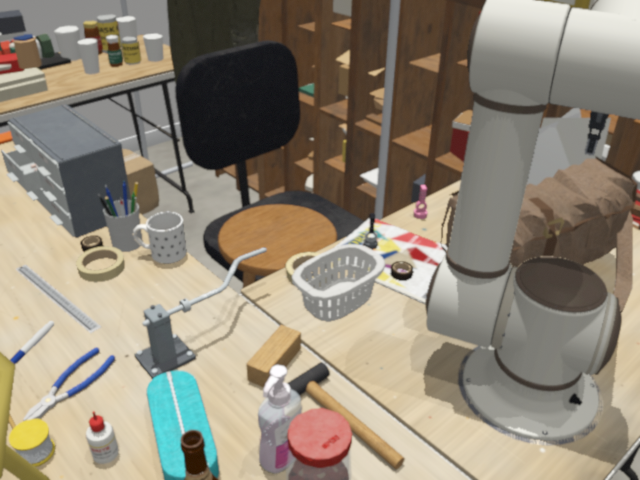

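View pics/top1.png

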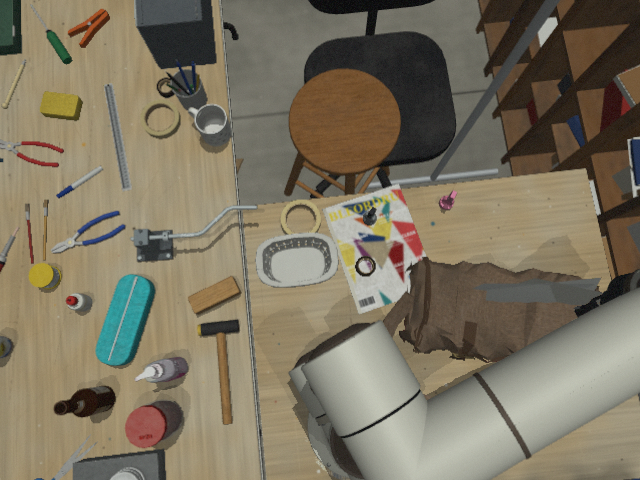

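Candidates for the gauge are the dark-grip piece on the magazine (scene 370,235; top 370,217) and the pink look-alike (scene 421,203; top 447,202). The rest doesn't resemble it. I choose the black-grip one on the magazine. Next I'll check crops and depth on the rod.

```bash
python3 - <<'E'
from h import *
c=load("top1"); s=load("scene1")
a=cv2.resize(c["pixels"][190:275,120:270],None,fx=5,fy=5,interpolation=cv2.INTER_CUBIC)
b=cv2.resize(s["pixels"][205:285,330:440],None,fx=6,fy=6,interpolation=cv2.INTER_CUBIC)
d=cv2.resize(s["pixels"][230:380,120:290],None,fx=4,fy=4,interpolation=cv2.INTER_CUBIC)
for n,i in zip("abd",(a,b,d)): cv2.imwrite(f"pics/crop_{n}.png",i[:,:,::-1])
P=cloud(c)
for u,v in [(100,260),(200,260),(225,240),(260,300),(430,230),(155,240),(140,240),(175,238),(185,236),(300,212),(300,240),(270,245),(320,285),(380,240)]:
    print(u,v,np.round(P[v,u],3))
m=(P[:,:,2]>.08)&(P[:,:,2]<.13)
vv,uu=np.nonzero(m[195:265,125:265]); 
for u in range(125,265,4):
    r=P[195:265,u]; k=(r[:,2]>.08)&(r[:,2]<.14)
    if k.any(): print(u,195+np.nonzero(k)[0][[0,-1]],np.round(np.median(r[k],0),3))
E
```

```text
100 260 [ 0.467  0.599 -0.   ]
200 260 [0.437 0.345 0.006]
225 240 [ 0.482  0.279 -0.   ]
260 300 [ 0.32   0.204 -0.   ]
430 230 [ 0.449 -0.246  0.   ]
155 240 [0.488 0.441 0.062]
140 240 [0.48  0.461 0.115]
175 238 [ 0.503  0.407 -0.002]
185 236 [0.48  0.357 0.106]
300 212 [0.534 0.08  0.   ]
300 240 [0.446 0.088 0.073]
270 245 [0.439 0.16  0.089]
320 285 [ 0.34   0.051 -0.001]
380 240 [ 0.436 -0.114  0.007]
133 [237 240] [0.488 0.481 0.104]
137 [230 247] [0.484 0.468 0.115]
141 [229 248] [0.484 0.459 0.114]
145 [229 248] [0.482 0.45  0.114]
149 [230 247] [0.484 0.442 0.105]
153 [236 239] [0.484 0.433 0.106]
157 [235 239] [0.484 0.423 0.106]
161 [235 238] [0.485 0.414 0.107]
165 [232 241] [0.482 0.403 0.11 ]
169 [233 241] [0.482 0.397 0.098]
173 [234 238] [0.483 0.385 0.108]
177 [234 237] [0.483 0.376 0.105]
181 [234 237] [0.481 0.366 0.108]
185 [234 237] [0.481 0.357 0.106]
189 [233 236] [0.483 0.348 0.103]
193 [233 236] [0.481 0.338 0.107]
197 [233 236] [0.481 0.329 0.105]
201 [231 234] [0.483 0.319 0.109]
205 [227 232] [0.49  0.309 0.105]
209 [224 228] [0.497 0.299 0.108]
213 [220 225] [0.504 0.289 0.105]
217 [216 221] [0.513 0.279 0.106]
221 [213 217] [0.521 0.269 0.105]
225 [209 214] [0.529 0.259 0.101]
229 [207 210] [0.534 0.248 0.105]
233 [206 209] [0.536 0.239 0.105]
237 [206 209] [0.535 0.229 0.104]
241 [206 209] [0.534 0.22  0.106]
245 [206 209] [0.533 0.21  0.106]
249 [206 208] [0.532 0.2   0.106]
253 [206 209] [0.531 0.191 0.105]
257 [207 264] [0.417 0.194 0.088]
261 [244 264] [0.419 0.184 0.09 ]
```

View pics/crop_a.png

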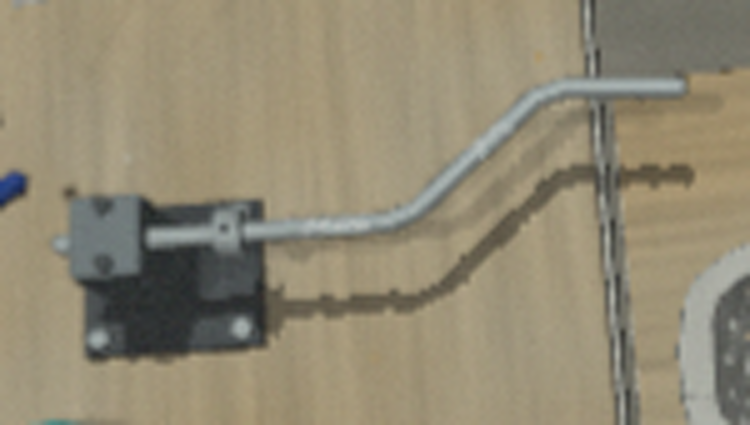

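View pics/crop_b.png

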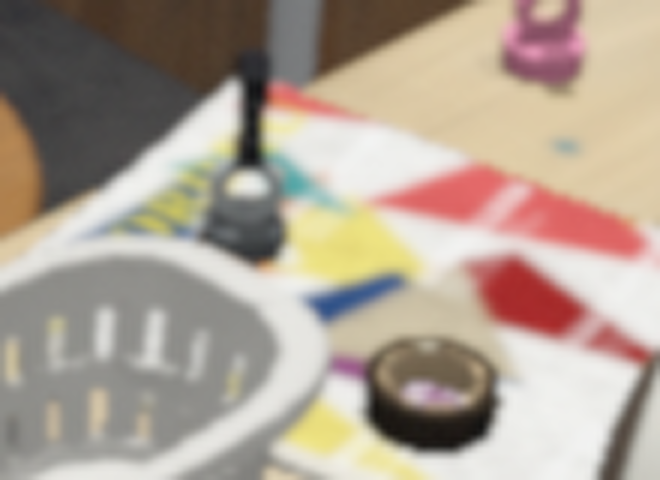

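View pics/crop_d.png

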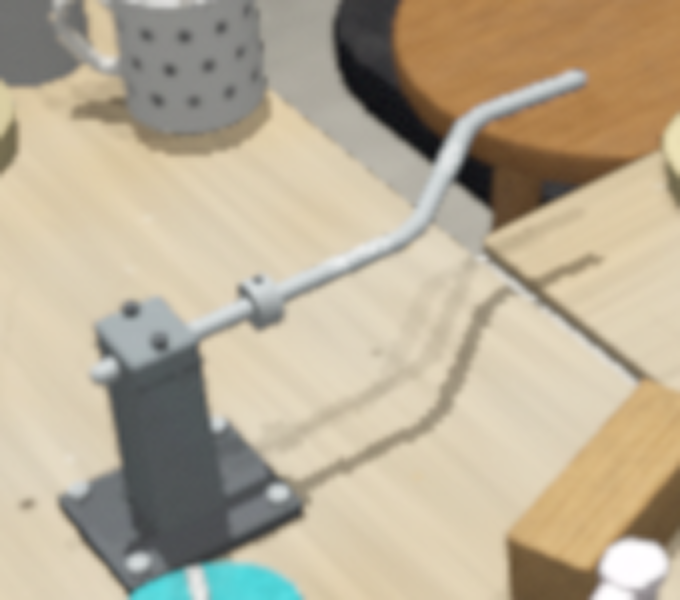

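```bash
cat >> h.py <<'E'
def tool(o=None):
    o=o or get_obs(); return np.array(o["ee_pos"]),R.from_euler('xyz',o["tcp_rot"],degrees=True).as_matrix()
def yawdown(deg):  # tool x down, tool y (jaw) at heading deg in world
    t=np.radians(deg); y=np.array([np.cos(t),np.sin(t),0]); x=np.array([0,0,-1.]); return np.stack([x,y,np.cross(x,y)],1)
def delta(p,Rm,o=None):
    p0,R0=tool(o); return np.round(np.r_[1000*R0.T@(np.array(p)-p0), R.from_matrix(R0.T@Rm).as_rotvec()],4)
E
python3 - <<'E'
from h import *
p,M=tool(); print(np.round(M,3))
c=load("top1"); P=cloud(c)
for (x0,x1,y0,y1) in [(.1,.45,-.6,-.15),(.4,.65,-.2,0),(.35,.6,-.02,.2)]:
    k=(P[...,0]>x0)&(P[...,0]<x1)&(P[...,1]>y0)&(P[...,1]<y1); print(x0,y0,np.nanpercentile(P[k][:,2],[50,90,99,100]).round(3))
s=load("scene1"); Q=cloud(s)
b=Q[215:250,350:390].reshape(-1,3); b=b[b[:,2]>.012]; 
for lo,hi in [(.012,.02),(.02,.043),(.045,.09)]:
    k=(b[:,2]>lo)&(b[:,2]<hi); print(lo,k.sum(),np.round(np.median(b[k],0),3))
b=P[205:232,355:385].reshape(-1,3)
for lo,hi in [(.012,.02),(.02,.043),(.045,.09)]:
    k=(b[:,2]>lo)&(b[:,2]<hi); print(lo,k.sum(),np.round(np.median(b[k],0),3))
E
```

```text
[[-0.     0.398 -0.918]
 [-0.    -0.918 -0.398]
 [-1.     0.     0.   ]]
0.1 -0.6 [0.203 0.673 0.684 0.689]
0.4 -0.2 [0.007 0.012 0.075 0.094]
0.35 -0.02 [0.006 0.087 0.094 0.111]
0.012 131 [ 0.508 -0.141  0.014]
0.02 114 [ 0.494 -0.091  0.026]
0.045 162 [ 0.487 -0.086  0.083]
0.012 65 [ 0.485 -0.09   0.017]
0.02 59 [ 0.489 -0.089  0.024]
0.045 47 [ 0.49  -0.09   0.078]
```

View pics/wrist1.png

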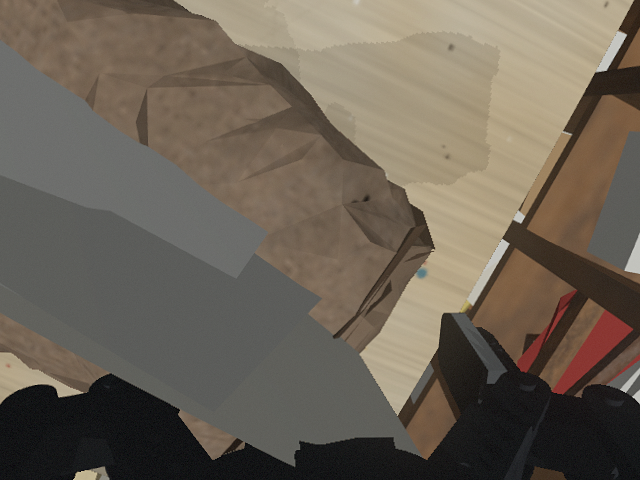

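```bash
python3 - <<'E'
from h import *
print(delta((.475,-.09,.28),yawdown(-10)))
w=load("wrist1"); P=cloud(w); k=P[...,2]; k=k.copy(); k[380:]=np.nan; print(np.nanmax(k), [np.round(P[v,u],3) for u,v in [(100,300),(250,350),(250,250),(330,380)]])
E
```

```text
[ -48.7197 -278.578  -400.0867   -0.9874    0.        0.    ]
0.3315400672742957 [array([ 0.256, -0.458,  0.329]), array([ 0.252, -0.478,  0.32 ]), array([ 0.24 , -0.47 ,  0.248]), array([ 0.221, -0.506,  0.273])]
```

```bash
python3 - <<'E'
from h import *
w=load("top1"); P=cloud(w); 
for u,v in [(490,290),(520,288),(550,290),(580,290),(600,285),(605,300),(615,305),(560,275),(540,310)]: print(u,v,w["pixels"][v,u],np.round(P[v,u],3))
w=load("wrist1"); P=cloud(w)
for u,v in [(20,60),(20,150),(20,250),(150,150),(150,250),(200,400),(240,270),(300,300),(300,420),(400,430),(100,150),(330,350)]: print(u,v,w["pixels"][v,u],np.round(P[v,u],3),w["range_z"][v,u])
cv2.imwrite("pics/c2.png",cv2.resize(load("top1")["pixels"][230:340,400:640],None,fx=3,fy=3)[:,:,::-1])
cv2.imwrite("pics/c3.png",cv2.resize(load("scene1")["pixels"][80:300,430:640],None,fx=2.5,fy=2.5)[:,:,::-1])
E
```

```text
490 290 [90 92 90] [ 0.258 -0.278  0.29 ]
520 288 [90 90 87] [ 0.255 -0.334  0.298]
550 290 [93 95 92] [ 0.246 -0.4    0.28 ]
580 290 [80 83 74] [ 0.238 -0.447  0.305]
600 285 [165 146 110] [ 0.261 -0.647 -0.002]
605 300 [21 24 24] [ 0.212 -0.466  0.351]
615 305 [111 112 104] [ 0.194 -0.318  0.654]
560 275 [67 60 47] [ 0.28  -0.462  0.199]
540 310 [101  84  69] [ 0.21  -0.4    0.211]
20 60 [109 110 108] [ 0.262 -0.362  0.212] 0.14886856
20 150 [109 108 109] [ 0.254 -0.415  0.283] 0.08943562
20 250 [92 94 90] [ 0.257 -0.446  0.326] 0.051339455
150 150 [108 110 107] [ 0.249 -0.418  0.212] 0.15944877
150 250 [93 95 93] [ 0.25  -0.454  0.298] 0.08095767
200 400 [91 93 89] [nan nan nan] 0.0
240 270 [109 110 107] [ 0.242 -0.471  0.271] 0.110562615
300 300 [92 92 90] [ 0.232 -0.491  0.254] 0.13197365
300 420 [97 97 94] [ 0.225 -0.496  0.299] 0.09162152
400 430 [93 93 88] [ 0.208 -0.538  0.266] 0.13271676
100 150 [109 109 107] [ 0.252 -0.418  0.251] 0.12124002
330 350 [94 93 89] [ 0.213 -0.511  0.243] 0.14991459
```

View pics/c2.png

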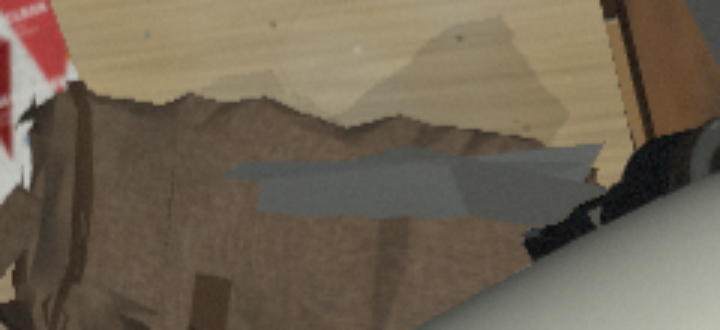

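View pics/c3.png

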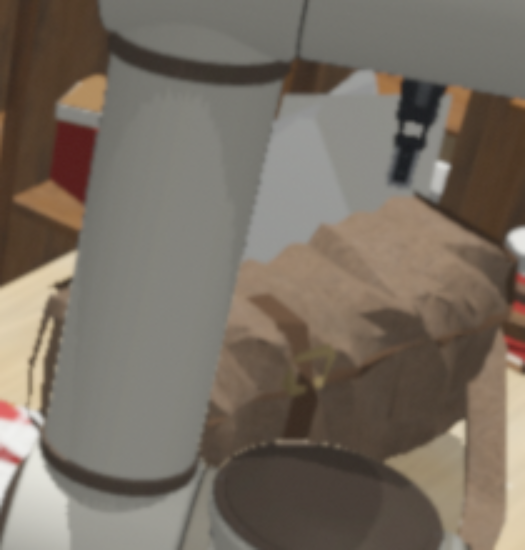

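```bash
python3 - <<'E'
from h import *
p,M=tool()
w=load("wrist1"); P=cloud(w); I=w["pixels"].astype(int)
cv2.imwrite("pics/c4.png",cv2.resize(w["pixels"][300:480],None,fx=1.25,fy=1.25)[:,:,::-1])
g=(abs(I[...,0]-I[...,2])<8)&(I[...,0]>70)&(I[...,0]<125)&np.isfinite(P[...,0])&(np.arange(640)[None]<430)
T=(P-p)@M*1000
for v in range(180,480,30):
    u=np.nonzero(g[v])[0]
    for uu in u[::max(1,len(u)//5)]: print(v,uu,np.round(T[v,uu]),end=' ')
    print()
k=(I.sum(2)<120)&np.isfinite(P[...,0])
print('black')
for v in range(330,480,30):
    u=np.nonzero(k[v])[0]
    for uu in u[::max(1,len(u)//7)]: print(v,uu,np.round(T[v,uu]),end=' ')
    print()
E
```

```text
180 0 [-69. -60. -64.] 180 39 [-61. -58. -63.] 180 77 [-52. -55. -61.] 180 116 [-34. -55. -59.] 180 154 [-13. -54. -55.] 180 192 [ 18. -51. -51.] 
210 0 [-84. -49. -61.] 210 46 [-74. -49. -59.] 210 92 [-62. -48. -56.] 210 138 [-45. -46. -53.] 210 184 [-23. -41. -48.] 210 230 [ 15. -36. -39.] 
240 0 [-94. -42. -60.] 240 52 [-86. -40. -57.] 240 104 [-76. -38. -54.] 240 157 [-57. -37. -48.] 240 209 [-33. -32. -41.] 240 261 [  3. -22. -30.] 
270 41 [-96. -36. -56.] 270 90 [-91. -33. -54.] 270 137 [-83. -29. -51.] 270 184 [-67. -27. -45.] 270 231 [-43. -24. -36.] 270 277 [ 10. -17. -16.] 
300 0 [-88. -49. -48.] 300 123 [-95. -26. -52.] 300 172 [-87. -23. -48.] 300 221 [-72. -19. -41.] 300 270 [-49. -13. -30.] 300 319 [ 1. -1. -7.] 
330 33 [-90. -43. -44.] 330 160 [-98. -20. -49.] 330 203 [-92. -17. -46.] 330 244 [-81. -13. -40.] 330 285 [-66.  -8. -31.] 330 327 [13.  3. 13.] 
360 88 [-88. -37. -38.] 360 207 [-99. -14. -46.] 360 248 [-94. -11. -42.] 360 286 [-48.  -9. -13.] 360 324 [-29.   1.  -0.] 
390 146 [-87. -29. -32.] 390 240 [-72. -17. -21.] 390 277 [-63. -10. -14.] 390 314 [-52.  -
[... 610 characters left out ...]
 -4.] 360 469 [-42.  42.  -8.] 360 479 [-46.  43. -11.] 360 508 [-40.  55.  -7.] 360 543 [259. 256. 190.] 360 610 [261. 339. 193.] 
390 18 [-62. -74. -12.] 390 52 [-62. -65. -12.] 390 119 [-61. -49. -12.] 390 459 [-37.  42.   6.] 390 493 [-61.  41. -12.] 390 528 [-61.  50. -12.] 390 585 [-62.  63. -13.] 390 619 [-62.  72. -12.] 
420 0 [-73. -70. -13.] 420 52 [-68. -62.  -8.] 420 106 [-73. -46. -13.] 420 158 [-76. -33. -17.] 420 484 [-77.  32. -17.] 420 536 [-72.  46. -12.] 420 588 [-66.  63.  -7.] 
450 0 [-81. -64. -12.] 450 78 [-67. -58.   1.] 450 155 [-85. -30. -18.] 450 259 [-78. -13. -11.] 450 371 [-77.  10. -10.] 450 480 [-85.  29. -17.] 450 559 [-67.  57.   1.] 450 637 [-81.  62. -13.]
```

View pics/c4.png

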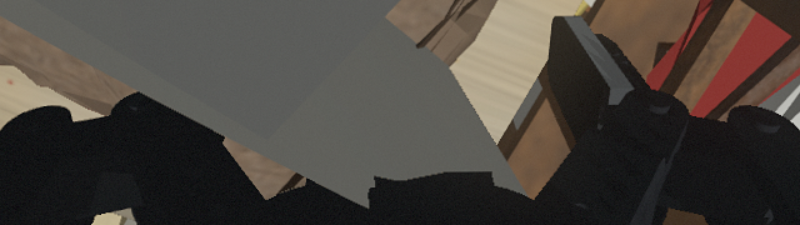

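A grey upright panel sticks out of the bag right by the gripper's start pose (wrist picture, about 300,350). I'll raise straight up in small steps first and watch the force.

Request:
apply_moves(
  rows=[
    [[-10,0,0,0,0,0,1],[-25,0,0,0,0,0,1],[-40,0,0,0,0,0,1]],
  ],
)

```text
time: 1.35
ee_pos: [0.2186, -0.5046, 0.2724]
tcp_rot: [75.8, 90.0, -80.8]
wrist_force: [0.2, -0.4, -0.4]
opening: 0.0853
```

Request:
apply_moves(
  rows=[
    [[-40,0,0,0,0,0,1],[-80,0,0,0,0,0,1],[-110,0,0,0,0,0,1],[-130,0,0,0,0,0,1],[-130,0,0,0,0,0,1]],
  ],
)

```text
time: 1.85
ee_pos: [0.2187, -0.5047, 0.4057]
tcp_rot: [90.0, 89.7, -66.5]
wrist_force: [-0.1, 0.3, 0.1]
opening: 0.0855
```

```bash
python3 - <<'E'
from h import *
print(get_obs()["wrist_force"],delta((.475,-.09,.28),yawdown(-10)),delta((.475,-.09,.40),yawdown(-10)))
E
```

```text
[-0.1061427   0.28320878  0.11554662] [ 1.243663e+02 -2.792901e+02 -4.000781e+02 -9.875000e-01  2.400000e-03
 -4.500000e-03] [ 4.367800e+00 -2.786976e+02 -4.000784e+02 -9.875000e-01  2.400000e-03
 -4.500000e-03]
```

Request:
apply_moves(
  rows=[
    [[0,-28,-40,-0.1,0,0,1],[0,-56,-80,-0.2,0,0,1],[0,-84,-120,-0.3,0,0,1],[0,-112,-160,-0.4,0,0,1],[0,-140,-200,-0.5,0,0,1],[0,-168,-240,-0.6,0,0,1],[20,-196,-280,-0.7,0,0,1],[50,-224,-320,-0.8,0,0,1],[80,-250,-360,-0.9,0,0,1],[110,-279,-400,-0.987,0,0,1],[124,-279,-400,-0.987,0,0,1],[124,-279,-400,-0.987,0,0,1]],
  ],
)

```text
time: 3.05
ee_pos: [0.4747, -0.088, 0.2761]
tcp_rot: [-42.2, 89.7, -142.1]
wrist_force: [0.1, -0.5, -0.0]
opening: 0.0853
```

```bash
python3 - <<'E'
from h import *
o=get_obs(); print(o["ee_pos"],o["q"])
c=cams.camera("wrist"); save(c,"wrist2")
for l in ["gauge","grip","bore"]:
    for d in cams.find_in(l,c): print(l,np.round(d["at"],3),d["confidence"],w2px(c,d["at"])[0].round())
E
```

```text
[ 0.47467812 -0.08796013  0.27605048] [-10.37270232  -2.79003297   7.22176674 100.2009161   -0.21241458
  89.45976827]
gauge [ 0.515 -0.293  0.039] 0.89 [389. 377.]
gauge [ 0.493 -0.093  0.042] 0.86 [341. 202.]
grip [ 0.518 -0.296  0.043] 0.87 [393. 381.]
grip [ 0.498 -0.085  0.044] 0.69 [345. 193.]
bore [ 0.518 -0.294  0.038] 0.96 [392. 377.]
bore [ 0.502 -0.09   0.044] 0.63 [350. 197.]
```

View pics/wrist2.png

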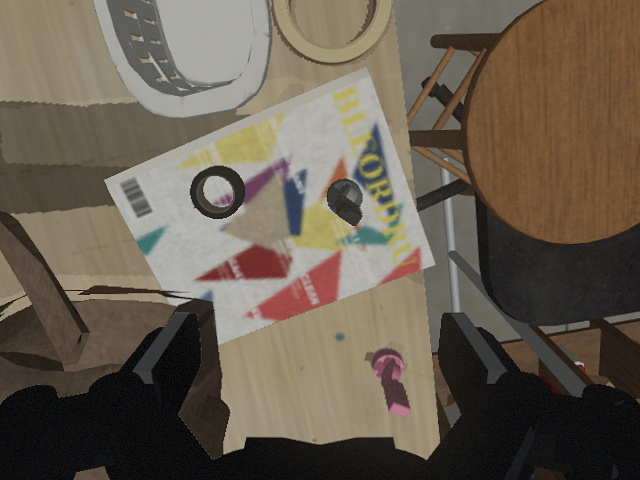

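```bash
python3 - <<'E'
from h import *
c=load("wrist2"); P=cloud(c)
cv2.imwrite("pics/c5.png",cv2.resize(c["pixels"][160:240,300:400],None,fx=7,fy=7,interpolation=cv2.INTER_CUBIC)[:,:,::-1])
b=P[165:235,315:375].reshape(-1,3)
b=b[(abs(b[:,0]-.49)<.04)&(abs(b[:,1]+.09)<.04)]
for lo,hi in [(.012,.016),(.02,.042),(.046,.080),(.0805,.092)]:
    k=b[(b[:,2]>lo)&(b[:,2]<hi)]; q=k[:,:2]
    if len(k)>5:
        r=cv2.minAreaRect((q*1000).astype(np.float32)); print(lo,len(k),np.median(k,0).round(4),k.min(0).round(3),k.max(0).round(3),r)
E
```

```text
0.012 18 [ 0.4925 -0.0785  0.0134] [ 0.481 -0.087  0.012] [ 0.513 -0.077  0.016] ((496.8846435546875, -81.69747924804688), (31.54529571533203, 9.710445404052734), 2.8683950901031494)
0.02 526 [ 0.4956 -0.0871  0.0216] [ 0.48  -0.105  0.02 ] [ 0.515 -0.077  0.042] ((497.6409912109375, -90.91946411132812), (27.976272583007812, 35.02938461303711), 88.5530014038086)
0.046 211 [ 0.5    -0.0886  0.0632] [ 0.486 -0.098  0.046] [ 0.509 -0.083  0.08 ] ((498.827880859375, -89.16043090820312), (12.385211944580078, 23.34223747253418), 75.64498138427734)
0.0805 202 [ 0.4967 -0.0915  0.0911] [ 0.487 -0.104  0.081] [ 0.508 -0.084  0.092] ((497.3061828613281, -94.5059585571289), (12.619002342224121, 20.024229049682617), 45.3540153503418)
```

View pics/c5.png

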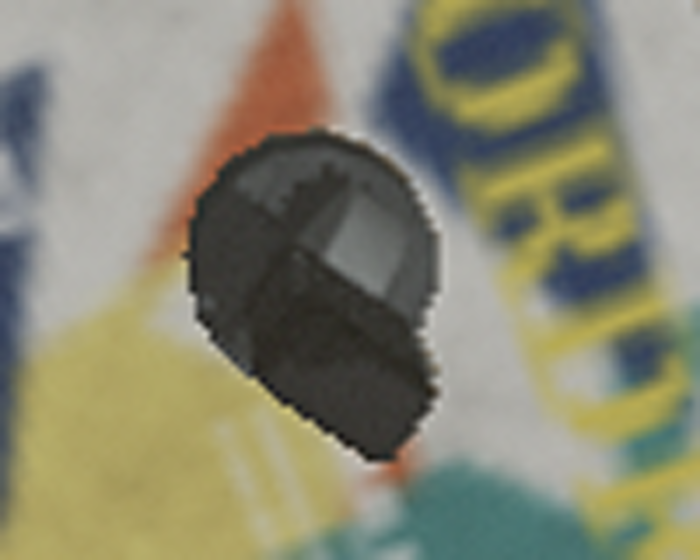

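```bash
python3 - <<'E'
from h import *
print(delta((.4974,-.0946,.12),yawdown(45.4)),delta((.4974,-.0946,.058),yawdown(45.4)))
E
```

```text
[ 1.61713e+02  2.21620e+01 -1.18470e+00 -9.68400e-01  6.00000e-03
 -1.80000e-03] [ 2.237118e+02  2.189910e+01 -1.452200e+00 -9.684000e-01  6.000000e-03
 -1.800000e-03]
```

Request:
apply_moves(
  rows=[
    [[20,4,0,-0.13,0,0,1],[50,8,0,-0.26,0,0,1],[80,12,-1,-0.4,0,0,1],[105,16,-1,-0.54,0.006,0,1],[125,20,-1,-0.68,0.006,0,1],[140,22,-1,-0.82,0.006,0,1],[155,22,-1,-0.968,0.006,-0.002,1],[162,22,-1,-0.968,0.006,-0.002,1],[162,22,-1,-0.968,0.006,-0.002,1]],
  ],
)

```text
time: 4.15
ee_pos: [0.497, -0.0956, 0.1199]
tcp_rot: [-107.4, 90.0, -152.3]
wrist_force: [-0.6, -0.3, -1.2]
opening: 0.0855
```

```bash
python3 - <<'E'
from h import *
c=cams.camera("wrist"); save(c,"wrist3")
o=get_obs(); print(o["ee_pos"],o["q"]); 
P=cloud(c); k=np.isfinite(P[...,0])&(abs(P[...,0]-.497)<.03)&(abs(P[...,1]+.095)<.03)&(P[...,2]>.084)&(P[...,2]<.097)
q=P[k]; print(len(q),q.mean(0).round(4),cv2.minAreaRect((q[:,:2]*1000).astype(np.float32)))
print(delta((.4974,-.0946,.058),yawdown(45.4)))
E
```

```text
[ 0.49729394 -0.09545641  0.12055109] [-1.08604848e+01 -1.78897020e+00 -9.08130372e+00  8.26674256e+01
 -9.54251681e-03  3.40580433e+01]
1168 [ 0.496  -0.0933  0.0918] ((496.8811340332031, -94.35618591308594), (11.905998229980469, 19.97076988220215), 45.2369499206543)
[ 6.25509e+01  6.65300e-01 -5.71800e-01 -5.60000e-03  7.00000e-04
 -3.00000e-04]
```

View pics/wrist3.png

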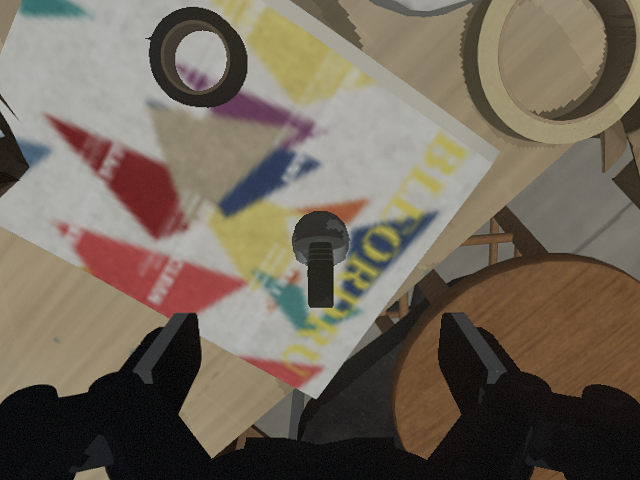

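The gauge's black grip stands at (320,275), centred between the open fingers and aligned with the jaws. I'll descend and grip it.

Request:
apply_moves(
  rows=[
    [[25,0.5,-0.5,-0.005,0,0,1],[48,0.5,-0.5,-0.005,0,0,1],[62,0.5,-0.5,-0.005,0,0,1],[62,0.5,-0.5,-0.005,0,0,1],[62,0.5,-0.5,-0.005,0,0,0.3],[62,0.5,-0.5,-0.005,0,0,0.1],[62,0.5,-0.5,-0.005,0,0,0.05],[62,0.5,-0.5,-0.005,0,0,0.05],[62,0.5,-0.5,-0.005,0,0,0.05],[62,0.5,-0.5,-0.005,0,0,0.05]],
  ],
  newtons=30,
)

```text
time: 5.2
ee_pos: [0.4974, -0.0949, 0.0589]
tcp_rot: [18.0, 89.9, -26.7]
wrist_force: [-0.8, -0.3, 3.4]
opening: 0.0113
```

```bash
python3 - <<'E'
from h import *
o=get_obs(); print(o["ee_pos"],o["opening"],o["wrist_force"],o["qd"].round(2))
p,M=tool(); print("heading",np.degrees(np.arctan2(M[1,1],M[0,1])), M[:,0])
E
```

```text
[ 0.49744042 -0.09486259  0.05891503] 0.011274611394607656 [-0.81489665 -0.25014303  3.43045449] [-0.13 -0.02 -0.03 -0.06  0.03 -0.03]
heading 45.3615049198491 [ 1.05434496e-03 -5.29149922e-04 -9.99999304e-01]
```

```bash
python3 - <<'E'
from h import *
print(delta((.515,.20,.32),yawdown(-2)))
E
```

```text
[-2.612223e+02  2.222437e+02 -1.943921e+02  8.266000e-01  9.000000e-04
 -8.000000e-04]
```

Request:
apply_moves(
  rows=[
    [[-8,0,0,0,0,0,0.05],[-30,0,0,0,0,0,0.05],[-70,0,0,0,0,0,0.05],[-110,10,-10,0.1,0,0,0.05],[-150,30,-27,0.2,0,0,0.05],[-185,60,-54,0.3,0,0,0.05],[-215,90,-80,0.4,0,0,0.05],[-240,120,-106,0.5,0,0,0.05],[-255,150,-132,0.6,0,0,0.05],[-261,180,-158,0.7,0,0,0.05],[-261,205,-180,0.78,0,0,0.05],[-261,222,-194,0.827,0,0,0.05],[-261,222,-194,0.827,0,0,0.05],[-261,222,-194,0.827,0,0,0.05]],
  ],
  newtons=40,
)

```text
time: 6.6
ee_pos: [0.5149, 0.1997, 0.3197]
tcp_rot: [29.0, 89.9, -62.9]
wrist_force: [-0.0, -0.5, -1.8]
opening: 0.0115
```

```bash
python3 - <<'E'
from h import *
c=cams.camera("wrist"); save(c,"wrist4")
o=get_obs(); print(o["ee_pos"],o["opening"],o["wrist_force"],o["q"])
p,M=tool(); print("heading",np.degrees(np.arctan2(M[1,1],M[0,1])), M[:,0])
E
```

```text
[0.51496275 0.19911298 0.3199252 ] 0.011444666879957686 [ 0.02417167 -0.34409115 -0.9967585 ] [ 2.11722513e+01  8.44520893e+00  2.39744137e+01  1.05499403e+02
 -6.39340781e-02  1.13137914e+02]
heading -1.9656577537940945 [ 8.88054295e-04 -8.52675284e-04 -9.99999242e-01]
```

View pics/wrist4.png

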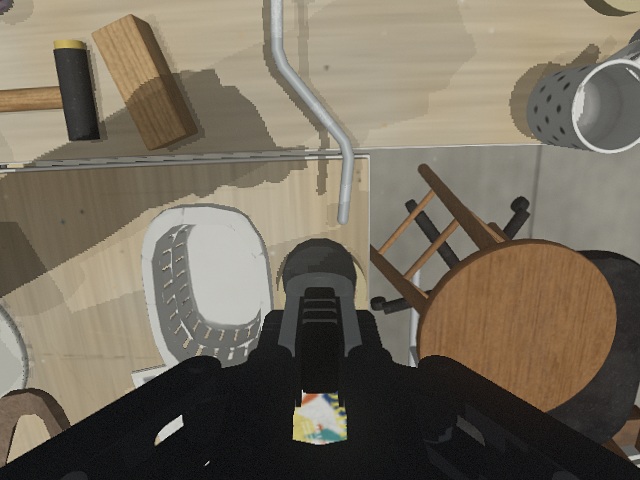

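```bash
cat > rod.py <<'E'
from h import *
from scipy.optimize import least_squares
def rodpts(c,zlo=.088,zhi=.122):
    P=cloud(c); m=(P[...,2]>zlo)&(P[...,2]<zhi)&(P[...,0]>.46)&(P[...,0]<.57)&(P[...,1]>.165)&(P[...,1]<.45)
    n,l,s,_=cv2.connectedComponentsWithStats(m.astype(np.uint8)); 
    i=1+np.argmax(s[1:,4]); m=l==i
    out=[]
    for v in range(480):
        u=np.nonzero(m[v])[0]
        if len(u)>4: out.append((px2w(c,(u[0]+u[-1])/2,v,.1)[:2], v,u[0],u[-1]))
    return m,P,out
if __name__=="__main__":
    import sys
    c=load(sys.argv[1]); m,P,o=rodpts(c)
    for a,v,l,r in o[::8]: print(v,l,r,a.round(4))
    print(o[-1], P[m].mean(0), np.percentile(P[m][:,2],[5,50,95]).round(4))
    X=P[m]
    # gauge foot/ring
E
python3 - <<'E'
from h import *
from rod import rodpts
from scipy.optimize import least_squares
c=load("wrist4"); m,P,o=rodpts(c)
for a,v,l,r in o[::10]: print(v,l,r,a.round(4))
print(o[-1],np.percentile(P[m][:,2],[5,50,95]).round(4))
A=np.array([q[0] for q in o]); 
# polyline fit: corners B1,B2; x as function of y
def model(p,y):
    xb1,yb1,h1,h2,yb2,h3=p  # dx/dy slopes
    x=np.where(y>yb1,xb1+h1*(y-yb1),xb1+h2*(y-yb1)); xb2=xb1+h2*(yb2-yb1)
    return np.where(y<yb2,xb2+h3*(y-yb2),x)
A=A[A[:,1]<.352]
r=least_squares(lambda p:model(p,A[:,1])-A[:,0],[.482,.318,0,-.75,.25,0.05],loss="soft_l1",f_scale=.0007)
p=r.x; print(p.round(4),"rms",np.sqrt(np.mean(r.fun**2)))
for s in (p[2],p[3],p[5]): print("out heading",np.degrees(np.arctan2(-1,-s)))
xb2=p[0]+p[3]*(p[4]-p[1]); print("corners",p[:2],(xb2,p[4]),"mid len",np.hypot(xb2-p[0],p[4]-p[1]),"tip",A[-1],A[:,1].min())
# gauge
o0=get_obs(); tp,M=tool(o0)
T=(P-tp)@M*1000
g=(abs(T[...,1])<25)&(abs(T[...,2])<25)&(T[...,0]>5)&(T[...,0]<60)
g[:, :270]=0; g[:,370:]=0
for lo,hi in [(8,15),(15,25),(25,36),(36,44),(44,60)]:
    k=T[g&(T[...,0]>lo)&(T[...,0]<hi)]
    if len(k): print(lo,len(k),k.min(0).round(1),k.max(0).round(1),np.median(k,0).round(1))
E
```

```text
0 270 282 [0.4858 0.3657]
10 271 282 [0.4858 0.3584]
20 271 282 [0.4854 0.351 ]
30 271 282 [0.485  0.3435]
40 271 282 [0.4845 0.336 ]
50 271 283 [0.4845 0.3284]
60 274 286 [0.4865 0.3206]
70 278 293 [0.4906 0.3127]
80 287 302 [0.4977 0.3046]
90 295 310 [0.504  0.2965]
100 303 318 [0.5104 0.2882]
110 311 326 [0.5168 0.2799]
120 319 334 [0.5233 0.2715]
130 328 343 [0.5308 0.263 ]
140 336 349 [0.5366 0.2545]
150 341 352 [0.5399 0.2459]
160 343 353 [0.5411 0.2373]
170 342 352 [0.5401 0.2286]
180 341 351 [0.5391 0.2199]
190 340 350 [0.5381 0.211 ]
200 339 349 [0.5371 0.202 ]
210 338 348 [0.536  0.1928]
220 337 347 [0.535  0.1836]
(array([0.53538277, 0.18075918]), 223, np.int64(340), np.int64(345)) [0.1039 0.1068 0.1084]
[ 0.4847  0.321   0.0104 -0.7848  0.2481  0.1022] rms 0.000566400962516143
out heading -90.59628084684265
out heading -51.873960424505384
out heading -95.83787615464904
corners [0.48468718 0.32095498] (np.float64(0.5418900697028064), np.float64(0.24806966434061506)) mid len 0.09265225124852441 tip [0.53538277 0.18075918] 0.18075918436803673
8 159 [  8.  -12.9 -10.6] [15.  11.8 -3.8] [13.3 -3.1 -5.6]
15 356 [ 15.1 -14.8  -6.6] [25.  14.4 -1.1] [19.3  6.6 -5.7]
25 667 [ 25.  -14.5 -17. ] [36.  13.9 -0.6] [30.5 -0.4 -5.5]
36 2000 [ 36.  -18.  -19.2] [44.  17.3  5.3] [ 37.7  -0.4 -10.4]
44 238 [ 44.  -18.2 -19.1] [51.  17.3 -2.9] [ 47.   -0.4 -16.9]
```

```bash
cat > plan.py <<'E'
from h import *
class Path:
    # C0 tip, C1, C2 corners, C3 far point on first leg
    def __init__(s,pts,arc=.014):
        P=[np.array(p,float) for p in pts]; L=[]; step=.0002
        d=[(P[i+1]-P[i])/np.linalg.norm(P[i+1]-P[i]) for i in range(3)]
        cur=P[0]-d[0]*.06; segs=[]
        pos=[cur]; 
        hd=[np.arctan2(*x[::-1]) for x in d]
        for i in range(3):
            end=P[i+1]
            if i<2:
                th=hd[i+1]-hd[i]; Rr=arc/abs(th); t=Rr*np.tan(abs(th)/2); end=P[i+1]-d[i]*t
            n=int(np.linalg.norm(end-pos[-1])/step); a=pos[-1]
            pos+= [a+d[i]*step*k for k in range(1,n+1)]
            if i<2:
                m=int(arc/step)
                for k in range(m):
                    h=hd[i]+th*(k+.5)/m; pos.append(pos[-1]+step*np.array([np.cos(h),np.sin(h)]))
        s.X=np.array(pos); s.s=np.arange(len(pos))*step-.06   # s=0 at tip
    def at(s,q,w=.005):
        f=lambda q:np.array([np.interp(q,s.s,s.X[:,0]),np.interp(q,s.s,s.X[:,1])])
        a,b=f(q-w),f(q+w); t=b-a
        c=f(q)
        # in the bend, put the bore on the mean of centre and chord
        return (c*2+a+b)/4, np.degrees(np.arctan2(t[1],t[0]))
def tgt(path,q,zoff=.124,dx=0,dy=0):
    c,h=path.at(q); return np.array([c[0]+dx,c[1]+dy,zoff]), yawdown(h-90)
OFF=[0.0004,0]
C=[(.5354,.1805),(.5419,.2481),(.4847,.3210),(.4855,.3900)]
C=[(x+OFF[0],y+OFF[1]) for x,y in C]
path=Path(C)
E
python3 - <<'E'
from plan import *
print(delta((.5337,.155,.30),yawdown(-5.84)),delta((.5337,.1586,.124),yawdown(-5.84)))
for q in np.arange(-.02,.25,.02): print(round(q,3),path.at(q))
E
```

```text
[ 1.99794e+01  2.02210e+01  4.34279e+01  6.76000e-02  8.00000e-04
 -9.00000e-04] [ 1.959762e+02  1.993620e+01  3.968540e+01  6.760000e-02  8.000000e-04
 -9.000000e-04]
-0.02 (array([0.53388575, 0.16059182]), np.float64(84.50767544287208))
0.0 (array([0.5358, 0.1805]), np.float64(84.50767544287274))
0.02 (array([0.53771425, 0.20040818]), np.float64(84.50767544287274))
0.04 (array([0.5396285 , 0.22031636]), np.float64(84.50767544287207))
0.06 (array([0.5413992 , 0.24022634]), np.float64(87.79843844745474))
0.08 (array([0.53428593, 0.2581428 ]), np.float64(128.11902477616437))
0.1 (array([0.52193998, 0.2738774 ]), np.float64(128.11902477616437))
0.12 (array([0.50959404, 0.289612  ]), np.float64(128.11902477616468))
0.14 (array([0.4972481 , 0.30534661]), np.float64(128.11902477616488))
0.16 (array([0.48638073, 0.32188813]), np.float64(107.0652366561856))
0.18 (array([0.48534167, 0.34170831]), np.float64(89.33573087094025))
0.2 (array([0.48557354, 0.36170697]), np.float64(89.33573087094025))
0.22 (array([0.48580541, 0.38170562]), np.float64(89.33573087094024))
0.24 (array([0.48590048, 0.38990507]), np.float64(0.0))
```

Request:
apply_moves(
  rows=[
    [[0,10,20,0.03,0,0,0.05],[20,20,44,0.068,0,0,0.05],[60,20,44,0.068,0,0,0.05],[105,20,43,0.068,0,0,0.05],[150,20,41,0.068,0,0,0.05],[180,20,40,0.068,0,0,0.05],[196,20,40,0.068,0,0,0.05],[196,20,40,0.068,0,0,0.05]],
  ],
)

```text
time: 7.45
ee_pos: [0.5324, 0.1567, 0.1217]
tcp_rot: [-49.1, 89.8, -145.0]
wrist_force: [-0.2, -0.4, -1.6]
opening: 0.0115
```

```bash
python3 - <<'E'
from h import *
c=cams.camera("wrist"); save(c,"wrist5"); s=cams.camera("scene"); save(s,"scene5")
o=get_obs(); print(o["ee_pos"],o["opening"],o["wrist_force"])
cv2.imwrite("pics/c6.png",cv2.resize(s["pixels"][190:330,170:340],None,fx=4,fy=4,interpolation=cv2.INTER_CUBIC)[:,:,::-1])
from rod import rodpts
m,P,q=rodpts(c)
for a,v,l,r in q[::12]: print(v,l,r,a.round(4))
print(q[-1],np.percentile(P[m][:,2],[5,50,95]).round(4))
tp,M=tool(o); T=(P-tp)@M*1000
g=(abs(T[...,1])<25)&(abs(T[...,2])<25)&(T[...,0]>5)&(T[...,0]<60)
for lo,hi in [(8,15),(15,25),(25,36),(36,44)]:
    k=T[g&(T[...,0]>lo)&(T[...,0]<hi)]
    if len(k): print(lo,len(k),k.min(0).round(1),k.max(0).round(1),np.median(k,0).round(1))
E
```

```text
[0.53390736 0.15746645 0.12495525] 0.011770425165278183 [ 0.22380818 -0.6605795  -1.40434999]
0 238 276 [0.5216 0.2744]
12 249 286 [0.5249 0.27  ]
24 260 298 [0.5285 0.2655]
36 271 309 [0.532 0.261]
48 282 319 [0.5354 0.2565]
60 293 323 [0.5377 0.252 ]
72 299 327 [0.5391 0.2476]
84 304 332 [0.5405 0.2432]
96 307 333 [0.5409 0.2388]
108 307 333 [0.5404 0.2344]
120 307 333 [0.54 0.23]
132 307 333 [0.5395 0.2255]
144 307 332 [0.5388 0.221 ]
156 307 332 [0.5384 0.2164]
168 307 332 [0.5379 0.2117]
180 307 332 [0.5374 0.2069]
192 307 331 [0.5367 0.2021]
204 307 331 [0.5362 0.1972]
216 307 331 [0.5357 0.1922]
228 307 331 [0.5351 0.1871]
240 309 329 [0.5346 0.1819]
(array([0.53438587, 0.17976121]), 245, np.int64(316), np.int64(322)) [0.104  0.1068 0.1083]
8 105 [  8. -10. -10.] [14.9  7.2 -3.5] [ 9.8 -1.8 -9.2]
15 434 [ 15.  -16.1 -25. ] [24.9 12.9  0.4] [19.9 -1.2 -4.2]
25 652 [ 25.1 -16.3  -5.1] [36.  12.7  0.8] [32.9 -1.9 -3.8]
36 1950 [ 36.  -19.5 -17.2] [44.  15.8  6.5] [40.8 -1.9 -8.1]
```

View pics/wrist5.png

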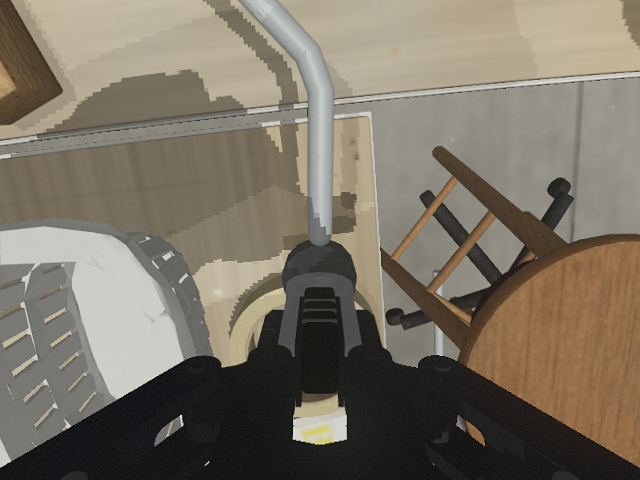

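View pics/c6.png

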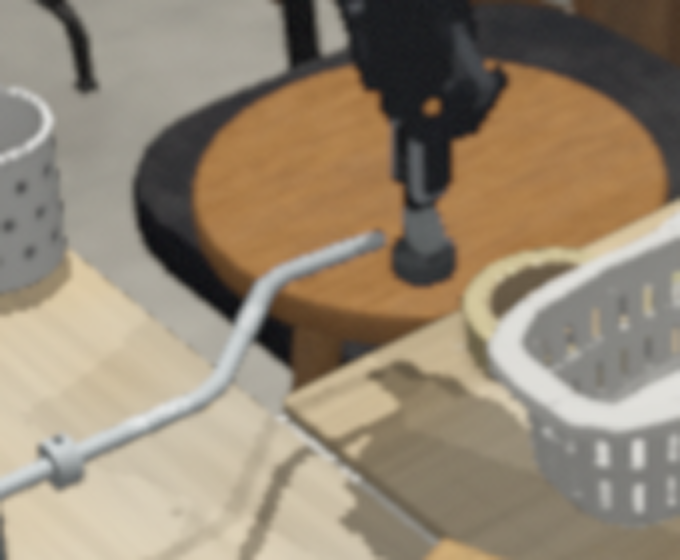

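```bash
python3 - <<'E'
from h import *
c=load("wrist5"); P=cloud(c)
print(c["eye"],c["attitude"],c["cx"],c["cy"])
for v in range(244,268,3): print(v,[np.round(P[v,u],4) for u in (300,320,340)])
# rod crest z along last leg
for v in (130,160,190,220,235): print(v,P[v,308:331,2].max().round(4),np.median(P[v,316:323,2]).round(4))
o=get_obs(); print(o["ee_pos"],o["q"])
s=load("scene5")
print("scene:")
Q=cloud(s)
for v in range(243,262,2):
    print(v,[(u,np.round(Q[v,u],3)) for u in (272,276,280)])
E
```

```text
[0.54034305 0.23162848 0.26473074] [-17.09484525   0.16886113  -5.87399298] 319.3149406685464 241.48886594247082
244 [array([0.5244, 0.1732, 0.0747]), array([0.5351, 0.1821, 0.1063]), array([0.5437, 0.1706, 0.0726])]
247 [array([0.5246, 0.1733, 0.0796]), array([0.5342, 0.1737, 0.0841]), array([0.5434, 0.171 , 0.0784])]
250 [array([0.5248, 0.173 , 0.0835]), array([0.534 , 0.1725, 0.0848]), array([0.5433, 0.1707, 0.0821])]
253 [array([0.5247, 0.1719, 0.0845]), array([0.5339, 0.1708, 0.0839]), array([0.5431, 0.1701, 0.0846])]
256 [array([0.5245, 0.1704, 0.0844]), array([0.5337, 0.1695, 0.0844]), array([0.543 , 0.1686, 0.0845])]
259 [array([0.5243, 0.169 , 0.0845]), array([0.5336, 0.1678, 0.0838]), array([0.5428, 0.1666, 0.0832])]
262 [array([0.5242, 0.1676, 0.0847]), array([0.5334, 0.1664, 0.0841]), array([0.5427, 0.1652, 0.0834])]
265 [array([0.524 , 0.166 , 0.0843]), array([0.5333, 0.1654, 0.0853]), array([0.5426, 0.1642, 0.0845])]
130 0.1091 0.1076
160 0.1091 0.1072
190 0.109 0.1082
220 0.109 0.1075
235 0.1084 0.1077
[0.53390736 0.15746645 0.12495525] [ 1.64655055e+01  5.00004292e+00
[... 536 characters left out ...]
]
251 [(272, array([0.538, 0.161, 0.085])), (276, array([0.522, 0.163, 0.094])), (280, array([0.526, 0.149, 0.086]))]
253 [(272, array([0.531, 0.166, 0.086])), (276, array([0.524, 0.162, 0.088])), (280, array([0.522, 0.153, 0.085]))]
255 [(272, array([0.525, 0.171, 0.087])), (276, array([0.521, 0.164, 0.086])), (280, array([0.517, 0.157, 0.084]))]
257 [(272, array([0.524, 0.172, 0.083])), (276, array([0.52 , 0.165, 0.081])), (280, array([0.514, 0.159, 0.082]))]
259 [(272, array([0.523, 0.173, 0.078])), (276, array([0.52 , 0.165, 0.076])), (280, array([0.517, 0.157, 0.074]))]
261 [(272, array([0.522, 0.174, 0.074])), (276, array([0.516, 0.168, 0.075])), (280, array([ 0.716,  0.001, -0.114]))]
```

```bash
python3 - <<'E'
from h import *
for i in range(2):
    o=get_obs(); c=cams.camera("wrist"); P=cloud(c); print(o["time"],o["ee_pos"].round(4),c["eye"].round(4), get_obs()["ee_pos"].round(4))
save(c,"wrist6")
ft=np.median(P[252:266,300:340,2]); rt=[np.median(P[v,316:323,2]) for v in range(130,230)]
print("foot top",ft,"-> bore",ft+.014,"rod axis",np.median(rt)-.0048)
I=c["pixels"]; 
from rod import rodpts
m,_,q=rodpts(c); print([(v,l,r) for a,v,l,r in q[::25]],q[-1])
f=[(v,)+tuple(np.nonzero((P[v,260:380,2]>.07)&(P[v,260:380,2]<.09)&(P[v,260:380,1]<.19))[0][[0,-1]]+260) for v in range(254,268,4)]; print(f)
E
```

```text
7.55 [0.5339 0.1575 0.125 ] [0.5412 0.2322 0.2682] [0.5343 0.1578 0.1256]
7.6 [0.5343 0.1578 0.1256] [0.5415 0.2325 0.2688] [0.5345 0.158  0.1258]
foot top nan -> bore nan rod axis nan
[(0, np.int64(228), np.int64(265)), (25, np.int64(251), np.int64(288)), (50, np.int64(275), np.int64(311)), (75, np.int64(294), np.int64(321)), (100, np.int64(303), np.int64(328)), (125, np.int64(303), np.int64(327)), (150, np.int64(303), np.int64(327)), (175, np.int64(303), np.int64(327)), (200, np.int64(303), np.int64(326)), (225, np.int64(303), np.int64(326)), (250, np.int64(305), np.int64(338))] (array([0.52453799, 0.16978687]), 269, np.int64(285), np.int64(304))
[(254, np.int64(289), np.int64(350)), (258, np.int64(287), np.int64(351)), (262, np.int64(286), np.int64(353)), (266, np.int64(285), np.int64(354))]
```

```bash
python3 - <<'E'
from h import *
o=get_obs();c=cams.camera("wrist"); P=cloud(c); save(c,"wrist7"); print(o["ee_pos"].round(4),c["eye"].round(4), get_obs()["ee_pos"].round(4),o["qd"].round(2))
ft=np.nanmedian(P[254:266,300:340,2]); rt=np.nanmedian(P[130:230,312:319,2])
print("foot top",ft,"-> bore",ft+.014,"rod axis",rt-.0048)
tp,M=tool(o); T=(P-tp)@M*1000
for v in range(100,250,20):
    k=P[v,290:345,2]; g=(k>.095)&(k<.115); t=T[v,290:345][g]; print(v,(t[:,1].min()+t[:,1].max())/2,t[:,2].mean(), t[:,0].min())
k=T[254:268,280:360].reshape(-1,3); k=k[(k[:,0]>30)&(k[:,0]<50)]; print(k[:,1].min(),k[:,1].max(),np.median(k[:,0]))
E
```

```text
[0.5345 0.158  0.1258] [0.5415 0.2327 0.2691] [0.5345 0.1581 0.1257] [ 0.27  0.06  0.12 -0.12  0.05  0.11]
foot top 0.0884468426467096 -> bore 0.1024468426467096 rod axis 0.10275456179287831
100 -2.086583118471225 -81.07424158032282 17.39363642745983
120 -2.0698103355680475 -73.79760606124304 17.79003474375786
140 -2.101119509567204 -66.33969139897523 17.576012316818176
160 -2.3464098842270555 -58.71013877272034 17.485685661696817
180 -2.374698606033502 -50.85432898194621 17.412800322826232
200 -2.1412864255988415 -42.92473513677354 16.967774459383417
220 -2.1604752623335273 -34.64576250601855 17.13178465781869
240 -2.4160284614740575 -26.07286150275442 17.549375721602647
-17.375820641386657 16.774380476136884 37.47024118967452
```

```bash
sed -i 's/OFF=\[0.0004,0\]/OFF=[-0.0007,-0.0005]/; s/zoff=.124/zoff=.126/' plan.py; cat > rows.py <<'E'
from plan import *
import sys
a,b,n=map(float,sys.argv[1:4]); o=get_obs(); print(o["time"],o["ee_pos"].round(4),o["wrist_force"].round(1))
for q in np.linspace(a,b,int(n)): 
    d=delta(*tgt(path,q),o); print(round(q,4),"[%.1f, %.1f, %.1f, %.3f, %.3f, %.3f, 0.05],"%tuple(d))
E
python3 rows.py -.02 .05 11
```

```text
7.7 [0.5345 0.1581 0.1257] [-0.4 -0.3 -1.8]
-0.02 [-0.3, -1.9, -1.8, -0.007, -0.000, -0.003, 0.05],
-0.013 [-0.3, -2.0, -8.8, -0.007, -0.000, -0.003, 0.05],
-0.006 [-0.3, -2.0, -15.8, -0.007, -0.000, -0.003, 0.05],
0.001 [-0.3, -2.1, -22.8, -0.007, -0.000, -0.003, 0.05],
0.008 [-0.3, -2.1, -29.8, -0.007, -0.000, -0.003, 0.05],
0.015 [-0.3, -2.2, -36.8, -0.007, -0.000, -0.003, 0.05],
0.022 [-0.3, -2.2, -43.8, -0.007, -0.000, -0.003, 0.05],
0.029 [-0.3, -2.2, -50.8, -0.007, -0.000, -0.003, 0.05],
0.036 [-0.3, -2.3, -57.8, -0.007, -0.000, -0.003, 0.05],
0.043 [-0.3, -2.3, -64.8, -0.007, -0.000, -0.003, 0.05],
0.05 [-0.3, -2.4, -71.8, -0.007, -0.000, -0.003, 0.05],
```

Lateral −2 mm first, then just over the tip, and check.

Request:
apply_moves(
  rows=[
    [[-0.3,-2,0,-0.007,0,0,0.05],[-0.3,-2,-4,-0.007,0,0,0.05],[-0.3,-2,-8,-0.007,0,0,0.05],[-0.3,-2,-13,-0.007,0,0,0.05],[-0.3,-2,-18,-0.007,0,0,0.05],[-0.3,-2,-23,-0.007,0,0,0.05],[-0.3,-2,-28,-0.007,0,0,0.05],[-0.3,-2,-33,-0.007,0,0,0.05],[-0.3,-2,-38,-0.007,0,0,0.05],[-0.3,-2,-38,-0.007,0,0,0.05],[-0.3,-2,-38,-0.007,0,0,0.05]],
  ],
)

```text
time: 8.8
ee_pos: [0.5364, 0.1965, 0.1259]
tcp_rot: [101.3, 89.8, 5.8]
wrist_force: [1.2, 1.3, -4.2]
opening: 0.0115
```

```bash
cat > chk.py <<'E'
import sys
from plan import *
n=sys.argv[1]
o=get_obs();c=cams.camera("wrist"); P=cloud(c); save(c,n)
print(o["time"],o["ee_pos"].round(4),c["eye"].round(4),"F",o["wrist_force"].round(1),"M",o["torque"].round(2),o["opening"].round(4))
tp,M=tool(o); T=(P-tp)@M*1000
print("heading",np.degrees(np.arctan2(M[1,1],M[0,1])).round(2))
for v in range(20,260,20):
    k=P[v,150:500,2]; g=(k>.095)&(k<.115); 
    if g.sum()<5: continue
    t=T[v,150:500][g]; 
    print(v,np.round([(t[:,1].min()+t[:,1].max())/2,t[:,2].mean(),np.median(t[:,0])],1))
k=T[250:270,270:370].reshape(-1,3); k=k[(k[:,0]>30)&(k[:,0]<43)]; 
if len(k): print("foot",k[:,1].min().round(1),k[:,1].max().round(1),np.median(k[:,0]).round(1))
E
python3 chk.py wrist8
```

```text
Traceback (most recent call last):
  File "chk.py", line 5, in <module>
    print(o["time"],o["ee_pos"].round(4),c["eye"].round(4),"F",o["wrist_force"].round(1),"M",o["torque"].round(2),o["opening"].round(4))
                                                                                                                  ^^^^^^^^^^^^^^^^^^
AttributeError: 'float' object has no attribute 'round'
```

View pics/wrist8.png

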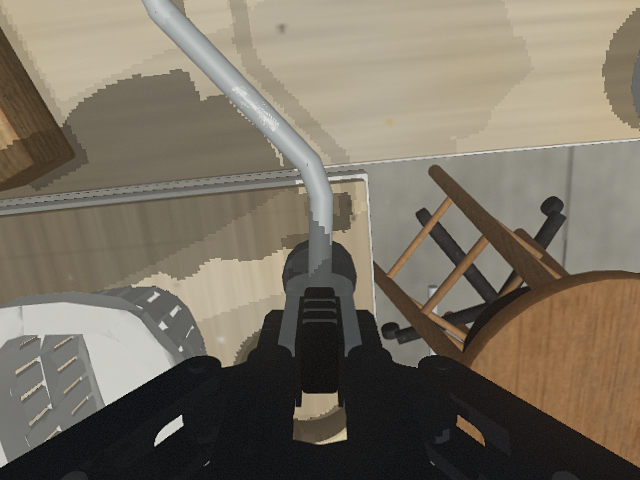

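```bash
sed -i 's/o\["opening"\].round(4)/round(o["opening"],4)/' chk.py; python3 chk.py wrist9; python3 rows.py .02 .065 7
```

```text
8.85 [0.5364 0.1964 0.126 ] [0.5429 0.271  0.2693] F [ 0.4  1.9 -4.4] M [ 0.31  0.02 -0.01] 0.0112
heading -5.47
20 [ -54.9 -109.3   19.3]
40 [ -48.  -102.4   19.3]
60 [-41.  -95.4  19.2]
80 [-34.5 -88.3  19.1]
100 [-27.2 -81.1  19. ]
120 [-20.4 -73.8  19.3]
140 [-12.8 -66.3  19.3]
160 [ -5.7 -58.7  19.3]
180 [ -1.7 -50.9  19. ]
200 [  0.3 -42.9  19.2]
220 [  0.3 -34.6  19.1]
240 [  0.1 -26.1  18.9]
foot -16.8 16.3 37.6
8.9 [0.5364 0.1963 0.126 ] [ 0.   2.  -4.2]
0.02 [0.0, -0.1, -3.6, 0.000, -0.001, -0.003, 0.05],
0.0275 [0.0, -0.1, -11.1, 0.000, -0.001, -0.003, 0.05],
0.035 [0.0, -0.1, -18.6, 0.000, -0.001, -0.003, 0.05],
0.0425 [0.0, -0.1, -26.1, 0.000, -0.001, -0.003, 0.05],
0.05 [0.0, -0.1, -33.6, 0.000, -0.001, -0.003, 0.05],
0.0575 [0.0, -0.1, -41.1, -0.012, -0.001, -0.003, 0.05],
0.065 [0.0, -1.0, -48.5, -0.250, -0.000, -0.003, 0.05],
```

Request:
apply_moves(
  rows=[
    [[1,-0.4,-2,0,0,0,0.05],[1,-0.4,-4,0,0,0,0.05],[1,-0.4,-4,0,0,0,0.05]],
  ],
)

```text
time: 9.2
ee_pos: [0.5365, 0.2004, 0.1252]
tcp_rot: [100.8, 89.8, 5.3]
wrist_force: [-1.8, -0.1, -1.7]
opening: 0.0114
```

```bash
python3 - <<'E'
from h import *
o=get_obs(); print(o["ee_pos"],o["wrist_force"],o["torque"])
s=cams.camera("scene"); save(s,"scene9")
cv2.imwrite("pics/c7.png",cv2.resize(s["pixels"][190:310,190:330],None,fx=5,fy=5,interpolation=cv2.INTER_CUBIC)[:,:,::-1])
o=get_obs(); print(o["ee_pos"],o["wrist_force"],o["torque"])
E
```

```text
[0.53647414 0.20040727 0.12520296] [-1.79573872 -0.08056898 -1.69822224] [ 0.05641301  0.06469989 -0.01494316]
[0.53646697 0.20037471 0.12518018] [ 0.18739758 -0.26840014 -1.08289621] [ 0.03650183  0.02674297 -0.00708083]
```

View pics/c7.png

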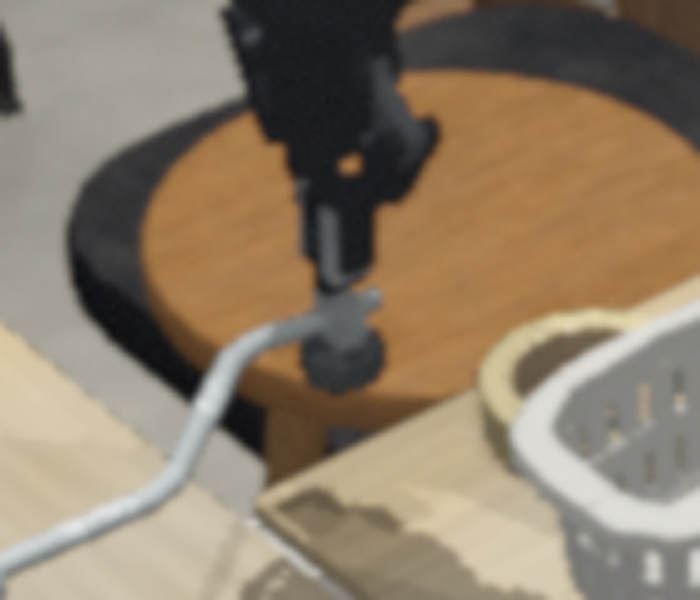

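```bash
sed -i 's/zoff=.126/zoff=.1237/' plan.py; python3 rows.py .026 .058 9
```

```text
9.25 [0.5365 0.2004 0.1252] [ 0.2 -0.3 -1.1]
0.026 [1.5, 0.2, -5.5, 0.000, -0.001, -0.004, 0.05],
0.03 [1.5, 0.2, -9.5, 0.000, -0.001, -0.004, 0.05],
0.034 [1.5, 0.2, -13.5, 0.000, -0.001, -0.004, 0.05],
0.038 [1.5, 0.2, -17.5, 0.000, -0.001, -0.004, 0.05],
0.042 [1.5, 0.2, -21.5, 0.000, -0.001, -0.004, 0.05],
0.046 [1.5, 0.2, -25.5, 0.000, -0.001, -0.004, 0.05],
0.05 [1.5, 0.2, -29.5, 0.000, -0.001, -0.004, 0.05],
0.054 [1.5, 0.2, -33.5, 0.000, -0.001, -0.004, 0.05],
0.058 [1.5, 0.2, -37.5, -0.018, -0.001, -0.004, 0.05],
```

Request:
apply_moves(
  rows=[
    [[1,0,-3,0,0,0,0.05],[1.5,0,-7,0,0,0,0.05],[1.5,0,-11,0,0,0,0.05],[1.5,0,-15,0,0,0,0.05],[1.5,0,-20,0,0,0,0.05],[1.5,0,-25,0,0,0,0.05],[1.5,0,-29,0,0,0,0.05],[1.5,0,-33,0,0,0,0.05],[1.5,0,-33,0,0,0,0.05],[1.5,0,-33,0,0,0,0.05],[1.5,0,-33,0,0,0,0.05]],
  ],
)

```text
time: 10.35
ee_pos: [0.5396, 0.2331, 0.1237]
tcp_rot: [99.7, 89.8, 4.2]
wrist_force: [0.1, 1.2, -1.0]
opening: 0.0114
```

```bash
python3 chk.py wrist10; python3 rows.py .054 .084 16
```

```text
10.35 [0.5396 0.2331 0.1237] [0.5461 0.3078 0.267 ] F [ 0.1  1.2 -1. ] M [ 0.01 -0.01 -0.02] 0.0114
heading -5.48
20 [ -60.6 -109.4   19.8]
40 [ -60.9 -102.5   17.8]
60 [-60.7 -95.6  18.4]
80 [-60.3 -88.5  17.2]
100 [-59.3 -81.4  17.2]
120 [-55.3 -74.1  16.8]
140 [-47.9 -66.6  16.7]
160 [-40.4 -59.   16.7]
180 [-33.1 -51.2  16.7]
200 [-25.3 -43.3  17.1]
220 [-17.2 -35.1  16.7]
240 [ -9.  -26.7  17.2]
foot -16.8 16.4 37.6
10.4 [0.5396 0.2331 0.1238] [-0.4 -0.4 -0.5]
0.054 [0.1, 0.2, -0.7, 0.000, -0.001, -0.004, 0.05],
0.056 [0.1, 0.2, -2.7, -0.001, -0.001, -0.004, 0.05],
0.058 [0.1, 0.1, -4.7, -0.018, -0.001, -0.004, 0.05],
0.06 [0.1, 0.0, -6.7, -0.057, -0.001, -0.004, 0.05],
0.062 [0.1, -0.2, -8.7, -0.118, -0.000, -0.004, 0.05],
0.064 [0.1, -0.5, -10.6, -0.201, -0.000, -0.004, 0.05],
0.066 [0.1, -1.0, -12.5, -0.304, -0.000, -0.004, 0.05],
0.068 [0.1, -1.7, -14.4, -0.413, 0.000, -0.004, 0.05],
0.07 [0.1, -2.6, -16.1, -0.521, 0.000, -0.004, 0.05],
0.072 [0.0, -3.6, -17.8, -0.612, 0.001, -0.004, 0.05],
0.074 [0.0, -4.8, -19.4, -0.682, 0.001, -0.004, 0.05],
0.076 [0.0, -6.1, -20.9, -0.730, 0.001, -0.004, 0.05],
0.078 [0.0, -7.4, -22.4, -0.756, 0.001, -0.004, 0.05],
0.08 [0.0, -8.8, -23.8, -0.761, 0.001, -0.004, 0.05],
0.082 [0.0, -10.2, -25.3, -0.761, 0.001, -0.004, 0.05],
0.084 [0.0, -11.5, -26.7, -0.761, 0.001, -0.004, 0.05],
```

View pics/wrist10.png

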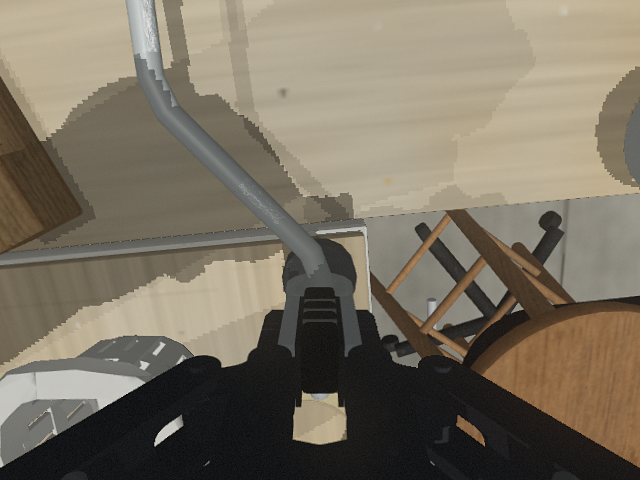

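```bash
cat > fit.py <<'E'
from rod import rodpts
from plan import *
import sys
n=sys.argv[1]; ya,yb=float(sys.argv[2]),float(sys.argv[3])
c=load(n); e=np.array(c["eye"]); 
m,P,o=rodpts(c); A=np.array([q[0] for q in o]); W=np.array([[q[1],q[2],q[3]] for q in o])
k=(A[:,1]>ya)&(A[:,1]<yb)
l=cv2.fitLine(A[k].astype(np.float32),cv2.DIST_HUBER,0,.0005,.001).ravel(); h=np.degrees(np.arctan2(l[1],l[0])); h=h if h>0 else h+180
d=np.array([np.cos(np.radians(h)),np.sin(np.radians(h))]); nn=np.array([-d[1],d[0]])
print("heading",h.round(2),"pt",l[2:].round(4),"n",k.sum(),"resid",((A[k]-l[2:])@nn).std().round(5))
# lateral distance to planned path
q=np.argmin(np.linalg.norm(path.X-l[2:],axis=1)); print("plan lateral diff (left +) mm",((l[2:]-path.X[q])@nn*1000).round(2),"plan heading",path.at(path.s[q])[1].round(2),"s",path.s[q].round(4))
E
python3 fit.py wrist10 .262 .305; python3 fit.py wrist10 .33 .36; python3 fit.py wrist9 .262 .3;python3 fit.py wrist9 .2 .235; python3 fit.py wrist7 .19 .235; python3 fit.py wrist4 .335 .36
```

```text
heading 128.43 pt [0.5128 0.2839] n 95 resid 8e-05
plan lateral diff (left +) mm -0.18 plan heading 128.12 s 0.1132
heading 87.75 pt [0.4841 0.3433] n 75 resid 0.0001
plan lateral diff (left +) mm 0.19 plan heading 89.34 s 0.1822
heading 128.38 pt [0.5155 0.2812] n 93 resid 0.00011
plan lateral diff (left +) mm -0.61 plan heading 128.12 s 0.1094
heading 82.92 pt [0.5383 0.2159] n 78 resid 0.00025
plan lateral diff (left +) mm -0.13 plan heading 84.51 s 0.036
heading 83.97 pt [0.5385 0.2167] n 112 resid 9e-05
plan lateral diff (left +) mm -0.24 plan heading 84.51 s 0.037
heading 88.05 pt [0.4851 0.3496] n 34 resid 0.00013
plan lateral diff (left +) mm -0.78 plan heading 89.34 s 0.1884
```

```bash
sed -i 's/OFF=\[-0.0007,-0.0005\]/OFF=[-0.0007,0.0]/' plan.py; python3 rows.py .055 .071 9
```

```text
10.4 [0.5396 0.2331 0.1238] [-0.4 -0.4 -0.5]
0.055 [0.1, 0.1, -2.2, 0.000, -0.001, -0.004, 0.05],
0.057 [0.1, 0.1, -4.2, -0.007, -0.001, -0.004, 0.05],
0.059 [0.1, 0.0, -6.2, -0.035, -0.001, -0.004, 0.05],
0.061 [0.1, -0.1, -8.2, -0.085, -0.001, -0.004, 0.05],
0.063 [0.1, -0.4, -10.1, -0.157, -0.000, -0.004, 0.05],
0.065 [0.1, -0.8, -12.1, -0.250, -0.000, -0.004, 0.05],
0.067 [0.1, -1.4, -13.9, -0.359, -0.000, -0.004, 0.05],
0.069 [0.1, -2.2, -15.7, -0.467, 0.000, -0.004, 0.05],
0.071 [0.1, -3.1, -17.5, -0.569, 0.000, -0.004, 0.05],
```

Request:
apply_moves(
  rows=[
    [[0,0,-2,0,0,0,0.05],[0,0,-4,-0.01,0,0,0.05],[0,0,-6,-0.035,0,0,0.05],[0,0,-8,-0.085,0,0,0.05],[0,-0.4,-10,-0.155,0,0,0.05],[0,-0.8,-12,-0.25,0,0,0.05],[0,-1.4,-14,-0.36,0,0,0.05],[0,-1.4,-14,-0.36,0,0,0.05],[0,-1.4,-14,-0.36,0,0,0.05]],
  ],
)

```text
time: 11.3
ee_pos: [0.5395, 0.2472, 0.1237]
tcp_rot: [78.9, 89.8, 3.9]
wrist_force: [0.2, -0.2, -2.0]
opening: 0.0112
```

```bash
python3 rows.py .067 .085 10
```

```text
11.3 [0.5395 0.2472 0.1237] [ 0.2 -0.2 -2. ]
0.067 [0.0, 0.0, 0.1, -0.001, 0.001, -0.004, 0.05],
0.069 [0.0, -0.1, -1.8, -0.110, 0.001, -0.003, 0.05],
0.071 [0.0, -0.4, -3.8, -0.212, 0.001, -0.003, 0.05],
0.073 [0.0, -0.9, -5.7, -0.292, 0.001, -0.003, 0.05],
0.075 [0.0, -1.5, -7.6, -0.351, 0.001, -0.003, 0.05],
0.077 [0.0, -2.2, -9.4, -0.388, 0.001, -0.003, 0.05],
0.079 [0.0, -2.9, -11.3, -0.403, 0.001, -0.003, 0.05],
0.081 [0.0, -3.7, -13.1, -0.403, 0.001, -0.003, 0.05],
0.083 [0.0, -4.5, -15.0, -0.403, 0.001, -0.003, 0.05],
0.085 [0.0, -5.3, -16.8, -0.403, 0.001, -0.003, 0.05],
```

No contact force in the bend. I'll carry on through it.

Request:
apply_moves(
  rows=[
    [[0,-0.1,-1.8,-0.11,0,0,0.05],[0,-0.4,-3.8,-0.21,0,0,0.05],[0,-0.9,-5.7,-0.29,0,0,0.05],[0,-1.5,-7.6,-0.35,0,0,0.05],[0,-2.2,-9.4,-0.39,0,0,0.05],[0,-2.9,-11.3,-0.403,0,0,0.05],[0,-3.7,-13,-0.403,0,0,0.05],[0,-4.5,-15,-0.403,0,0,0.05],[0,-5.3,-17,-0.403,0,0,0.05],[0,-5.3,-17,-0.403,0,0,0.05],[0,-5.3,-17,-0.403,0,0,0.05]],
  ],
)

```text
time: 12.4
ee_pos: [0.53, 0.2623, 0.1237]
tcp_rot: [55.7, 89.8, 3.8]
wrist_force: [-0.2, 0.2, -1.3]
opening: 0.0114
```

```bash
python3 chk.py wrist11; python3 fit.py wrist11 .275 .305;python3 fit.py wrist11 .34 .38; python3 rows.py .085 .145 11
```

```text
12.4 [0.53   0.2623 0.1237] [0.4835 0.3215 0.2668] F [-0.2  0.2 -1.3] M [ 0.    0.01 -0.  ] 0.0114
heading 38.09
20 [  29.6 -108.4   16.4]
40 [  23.9 -101.8   16.7]
60 [ 17.7 -94.9  16.5]
80 [ 11.8 -88.   16.6]
100 [  6.2 -81.   16.5]
120 [  2.7 -73.8  16.7]
140 [  0.4 -66.4  17.1]
160 [  0.4 -58.9  17. ]
180 [  0.6 -51.2  16.7]
200 [  0.6 -43.3  16.6]
220 [  0.4 -35.2  16.6]
240 [  0.4 -26.8  16.8]
foot -16.4 16.7 37.5
heading 128.14 pt [0.5081 0.291 ] n 90 resid 0.0001
plan lateral diff (left +) mm -0.56 plan heading 128.12 s 0.1214
heading 87.78 pt [0.4857 0.3567] n 79 resid 0.0001
plan lateral diff (left +) mm -1.33 plan heading 89.34 s 0.195
12.45 [0.5301 0.2622 0.1237] [-0.4 -0.  -1.8]
0.085 [-0.0, -0.1, 0.2, -0.001, 0.002, -0.003, 0.05],
0.091 [-0.0, -0.1, -5.8, -0.001, 0.002, -0.003, 0.05],
0.097 [-0.1, -0.1, -11.8, -0.001, 0.002, -0.003, 0.05],
0.103 [-0.1, -0.1, -17.8, -0.001, 0.002, -0.003, 0.05],
0.109 [-0.1, -0.1, -23.8, -0.001, 0.002, -0.003, 0.05],
0.115 [-0.1, -0.1, -29.8, -0.001, 0.002, -0.003, 0.05],
0.121 [-0.1, -0.1, -35.8, -0.001, 0.002, -0.003, 0.05],
0.127 [-0.1, -0.1, -41.8, -0.001, 0.002, -0.003, 0.05],
0.133 [-0.1, -0.1, -47.8, -0.001, 0.002, -0.003, 0.05],
0.139 [-0.1, -0.1, -53.8, -0.001, 0.002, -0.003, 0.05],
0.145 [-0.2, -0.1, -59.8, -0.001, 0.002, -0.003, 0.05],
```

View pics/wrist11.png

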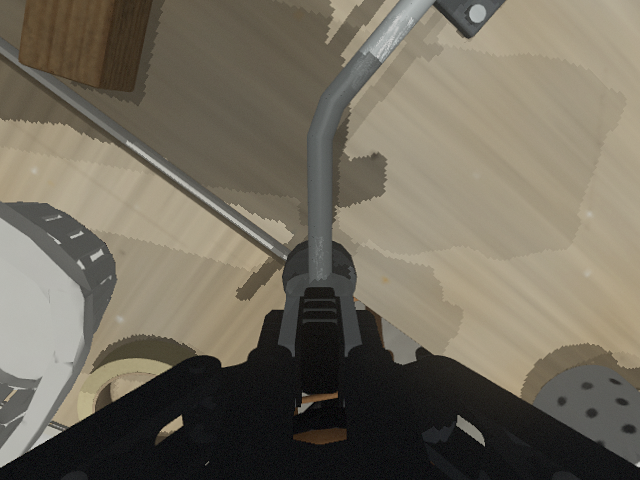

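Request:
apply_moves(
  rows=[
    [[0,0.2,-5,0,0,0,0.05],[0,0.2,-11,0,0,0,0.05],[0,0.2,-17,0,0,0,0.05],[0,0.2,-23,0,0,0,0.05],[0,0.2,-29,0,0,0,0.05],[0,0.2,-35,0,0,0,0.05],[0,0.2,-41,0,0,0,0.05],[0,0.2,-47,0,0,0,0.05],[0,0.2,-51,0,0,0,0.05],[0,0.2,-54,0,0,0,0.05],[0,0.2,-54,0,0,0,0.05],[0,0.2,-54,0,0,0,0.05],[0,0.2,-54,0,0,0,0.05]],
  ],
)

```text
time: 13.75
ee_pos: [0.497, 0.3047, 0.1236]
tcp_rot: [54.8, 89.8, 2.9]
wrist_force: [0.2, -0.0, -2.3]
opening: 0.0115
```

```bash
python3 chk.py wrist12; python3 fit.py wrist12 .335 .385; python3 fit.py wrist12 .335 .36; python3 rows.py .139 .175 19
```

```text
13.75 [0.497  0.3047 0.1236] [0.4505 0.3639 0.2667] F [ 0.2 -0.  -2.3] M [ 0.06 -0.03 -0.03] 0.0115
heading 38.07
40 [  64.5 -102.7   18.5]
60 [ 61.5 -95.5  17. ]
80 [ 52.7 -88.1  13. ]
100 [ 55.  -81.2  10.3]
120 [ 50.  -74.1  16.6]
140 [ 38.6 -66.6  16.6]
160 [ 32. -59.  17.]
180 [ 25.4 -51.2  16.6]
200 [ 18.6 -43.3  16.8]
220 [ 11.3 -35.2  16.7]
240 [  4.9 -26.8  16.9]
foot -16.4 16.8 37.6
heading 87.69 pt [0.4865 0.3585] n 93 resid 9e-05
plan lateral diff (left +) mm -2.01 plan heading 89.34 s 0.1968
heading 87.59 pt [0.486  0.3478] n 45 resid 6e-05
plan lateral diff (left +) mm -1.72 plan heading 89.34 s 0.186
13.8 [0.497  0.3047 0.1236] [ 0.4 -0.2 -1. ]
0.139 [-0.1, -0.3, -0.0, -0.001, 0.002, -0.003, 0.05],
0.141 [-0.1, -0.3, -2.0, -0.001, 0.002, -0.003, 0.05],
0.143 [-0.1, -0.3, -4.0, -0.001, 0.002, -0.003, 0.05],
0.145 [-0.1, -0.3, -6.0, -0.001, 0.002, -0.003, 0.05],
0.147 [-0.1, -0.3, -8.0, -0.001, 0.002, -0.003, 0.05],
0.149 [-0.1, -0.3, -10.0, 0.005, 0.002, -0.003, 0.05],
0.151 [-0.1, -0.2, -12.0, 0.030, 0.002, -0.003, 0.05],
0.153 [-0.1, -0.1, -14.0, 0.075, 0.002, -0.003, 0.05],
0.155 [-0.1, 0.1, -16.0, 0.139, 0.002, -0.003, 0.05],
0.157 [-0.1, 0.5, -17.9, 0.222, 0.002, -0.003, 0.05],
0.159 [-0.1, 1.0, -19.8, 0.318, 0.002, -0.003, 0.05],
0.161 [-0.2, 1.7, -21.7, 0.415, 0.001, -0.003, 0.05],
0.163 [-0.2, 2.6, -23.4, 0.506, 0.001, -0.003, 0.05],
0.165 [-0.2, 3.6, -25.2, 0.577, 0.001, -0.003, 0.05],
0.167 [-0.2, 4.7, -26.8, 0.629, 0.001, -0.004, 0.05],
0.169 [-0.2, 5.9, -28.4, 0.662, 0.001, -0.004, 0.05],
0.171 [-0.2, 7.1, -30.0, 0.676, 0.001, -0.004, 0.05],
0.173 [-0.2, 8.4, -31.5, 0.676, 0.001, -0.004, 0.05],
0.175 [-0.2, 9.6, -33.1, 0.676, 0.001, -0.004, 0.05],
```

View pics/wrist12.png

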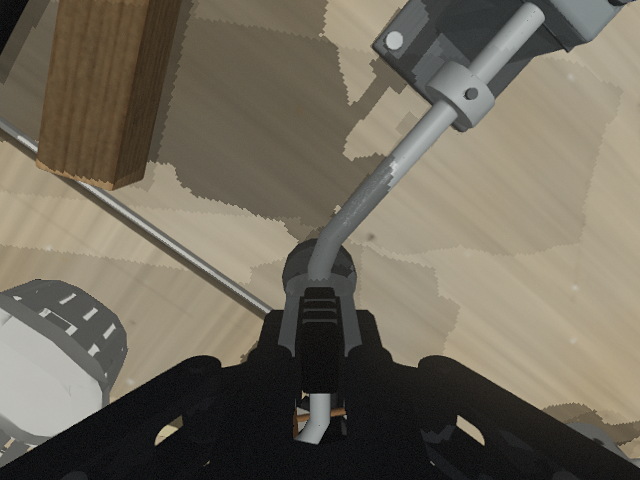

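```bash
python3 - <<'E'
s=open('plan.py').read()
s=s.replace("path=Path(C)","C[2]=(.4848,.3206); C[3]=(.4885,.41)\npath=Path(C)")
open('plan.py','w').write(s)
E
python3 rows.py .143 .175 17
python3 - <<'E'
from h import *
c=load("wrist12"); print(px2w(c,449,114,.1))
P=cloud(c)
# collar front: points with z>.107 radius beyond rod
k=(P[...,2]>.108)&(P[...,2]<.118)&(P[...,1]>.36)&(P[...,1]<.42); print(k.sum(),np.nanpercentile(P[k][:,1],[1,5,50,95,99]).round(4),P[k].mean(0))
E
```

```text
13.8 [0.497  0.3047 0.1236] [ 0.4 -0.2 -1. ]
0.143 [-0.1, 0.0, -4.0, 0.003, 0.002, -0.003, 0.05],
0.145 [-0.1, 0.0, -6.0, 0.003, 0.002, -0.003, 0.05],
0.147 [-0.1, 0.0, -8.0, 0.004, 0.002, -0.003, 0.05],
0.149 [-0.1, 0.1, -10.0, 0.018, 0.002, -0.003, 0.05],
0.151 [-0.1, 0.2, -12.0, 0.052, 0.002, -0.003, 0.05],
0.153 [-0.1, 0.3, -14.0, 0.106, 0.002, -0.003, 0.05],
0.155 [-0.1, 0.6, -16.0, 0.180, 0.002, -0.003, 0.05],
0.157 [-0.1, 1.1, -17.9, 0.274, 0.002, -0.003, 0.05],
0.159 [-0.1, 1.7, -19.7, 0.375, 0.002, -0.003, 0.05],
0.161 [-0.1, 2.5, -21.5, 0.475, 0.001, -0.003, 0.05],
0.163 [-0.1, 3.5, -23.3, 0.561, 0.001, -0.003, 0.05],
0.165 [-0.1, 4.6, -24.9, 0.627, 0.001, -0.004, 0.05],
0.167 [-0.1, 5.8, -26.5, 0.673, 0.001, -0.004, 0.05],
0.169 [-0.1, 7.0, -28.1, 0.699, 0.001, -0.004, 0.05],
0.171 [-0.1, 8.3, -29.6, 0.706, 0.001, -0.004, 0.05],
0.173 [-0.1, 9.6, -31.1, 0.706, 0.001, -0.004, 0.05],
0.175 [-0.1, 10.9, -32.6, 0.706, 0.001, -0.004, 0.05],
[0.49019901 0.39624775 0.1       ]
2559 [0.3641 0.3795 0.4019 0.4087 0.4172] [0.48644116 0.40058456 0.11232756]
```

Request:
apply_moves(
  rows=[
    [[0,0,-3,0,0,0,0.05],[0,0,-6,0,0,0,0.05],[0,0,-8,0,0,0,0.05],[0,0,-10,0.018,0,0,0.05],[0,0.2,-12,0.05,0,0,0.05],[0,0.3,-14,0.105,0,0,0.05],[0,0.6,-16,0.18,0,0,0.05],[0,1,-18,0.275,0,0,0.05],[0,1.7,-19.7,0.375,0,0,0.05],[0,1.7,-19.7,0.375,0,0,0.05],[0,1.7,-19.7,0.375,0,0,0.05]],
  ],
)

```text
time: 14.9
ee_pos: [0.4862, 0.3213, 0.1235]
tcp_rot: [75.3, 89.8, 2.1]
wrist_force: [0.1, -0.2, -1.3]
opening: 0.0111
```

```bash
python3 rows.py .159 .181 12
```

```text
14.9 [0.4862 0.3213 0.1235] [ 0.1 -0.2 -1.3]
0.159 [-0.2, 0.0, 0.0, 0.002, 0.001, -0.004, 0.05],
0.161 [-0.2, 0.1, -2.0, 0.102, 0.001, -0.004, 0.05],
0.163 [-0.2, 0.4, -3.9, 0.189, 0.001, -0.004, 0.05],
0.165 [-0.2, 0.8, -5.9, 0.255, 0.001, -0.004, 0.05],
0.167 [-0.2, 1.4, -7.8, 0.301, 0.000, -0.004, 0.05],
0.169 [-0.2, 1.9, -9.7, 0.327, 0.000, -0.004, 0.05],
0.171 [-0.2, 2.6, -11.6, 0.334, 0.000, -0.004, 0.05],
0.173 [-0.2, 3.2, -13.5, 0.334, 0.000, -0.004, 0.05],
0.175 [-0.2, 3.9, -15.3, 0.334, 0.000, -0.004, 0.05],
0.177 [-0.2, 4.6, -17.2, 0.334, 0.000, -0.004, 0.05],
0.179 [-0.2, 5.2, -19.1, 0.334, 0.000, -0.004, 0.05],
0.181 [-0.2, 5.9, -21.0, 0.334, 0.000, -0.004, 0.05],
```

Request:
apply_moves(
  rows=[
    [[-0.2,0.1,-2,0.1,0,0,0.05],[-0.2,0.4,-4,0.19,0,0,0.05],[-0.2,0.8,-6,0.255,0,0,0.05],[-0.2,1.4,-8,0.3,0,0,0.05],[-0.2,1.9,-9.7,0.327,0,0,0.05],[-0.2,2.6,-11.6,0.334,0,0,0.05],[-0.2,3.2,-13.5,0.334,0,0,0.05],[-0.2,3.9,-15.3,0.334,0,0,0.05],[-0.2,4.6,-17.2,0.334,0,0,0.05],[-0.2,5.2,-19,0.334,0,0,0.05],[-0.2,5.2,-19,0.334,0,0,0.05],[-0.2,5.2,-19,0.334,0,0,0.05]],
  ],
)

```text
time: 16.1
ee_pos: [0.4856, 0.341, 0.1237]
tcp_rot: [92.9, 89.8, 0.5]
wrist_force: [0.7, 0.3, -0.8]
opening: 0.0115
```

```bash
python3 chk.py wrist13; python3 fit.py wrist13 .35 .385;  python3 rows.py .179 .229 11
```

```text
16.1 [0.4856 0.341  0.1237] [0.4881 0.416  0.267 ] F [ 0.7  0.3 -0.8] M [-0.05 -0.02  0.03] 0.0115
heading -2.39
40 [  -0.5 -101.2   13.4]
60 [ -0.3 -94.9  16.9]
80 [ -0.3 -88.1  16.9]
100 [ -0.5 -81.   16.9]
120 [ -0.5 -73.9  16.7]
140 [ -0.5 -66.8  10.6]
160 [ -0.5 -59.5  10.6]
180 [ -0.5 -51.2  17.1]
200 [ -0.5 -43.4  16.7]
220 [ -0.5 -35.2  16.7]
240 [ -0.5 -26.8  16.5]
foot -16.9 16.4 37.6
heading 87.62 pt [0.4863 0.3676] n 79 resid 9e-05
plan lateral diff (left +) mm 0.39 plan heading 87.63 s 0.2054
16.15 [0.4857 0.341  0.1237] [-0.8  0.4 -2.3]
0.179 [0.0, -0.0, -0.2, -0.000, -0.000, -0.004, 0.05],
0.184 [0.0, -0.0, -5.2, -0.000, -0.000, -0.004, 0.05],
0.189 [0.0, -0.0, -10.2, -0.000, -0.000, -0.004, 0.05],
0.194 [0.0, -0.0, -15.2, -0.000, -0.000, -0.004, 0.05],
0.199 [0.0, -0.0, -20.2, -0.000, -0.000, -0.004, 0.05],
0.204 [0.0, -0.0, -25.2, -0.000, -0.000, -0.004, 0.05],
0.209 [0.0, -0.0, -30.2, -0.000, -0.000, -0.004, 0.05],
0.214 [0.0, -0.0, -35.2, -0.000, -0.000, -0.004, 0.05],
0.219 [0.0, -0.0, -40.2, -0.000, -0.000, -0.004, 0.05],
0.224 [0.0, -0.0, -45.2, -0.000, -0.000, -0.004, 0.05],
0.229 [0.0, -0.0, -50.2, -0.000, -0.000, -0.004, 0.05],
```

View pics/wrist13.png

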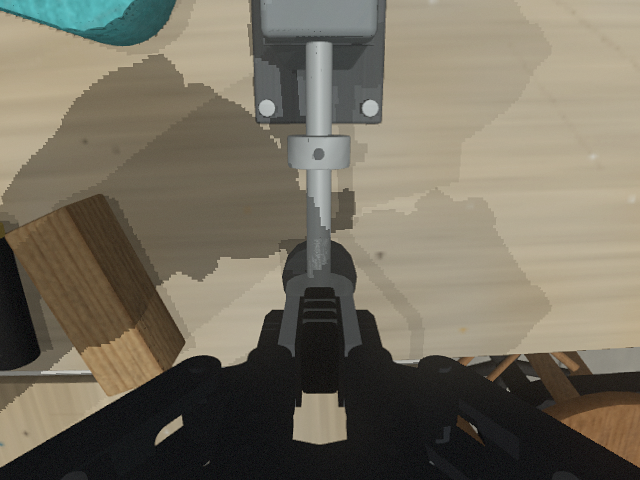

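Request:
apply_moves(
  rows=[
    [[0,-0.2,-5,0,0,-0.004,0.05],[0,-0.2,-11,0,0,-0.004,0.05],[0,-0.2,-17,0,0,-0.004,0.05],[0,-0.2,-23,0,0,-0.004,0.05],[0,-0.2,-29,0,0,-0.004,0.05],[0,-0.2,-34,0,0,-0.004,0.05],[0,-0.2,-38,0,0,-0.004,0.05],[0,-0.2,-41,0,0,-0.004,0.05],[0,-0.2,-44,0,0,-0.004,0.05],[0,-0.2,-46,0,0,-0.004,0.05],[0,-0.2,-46,0,0,-0.004,0.05],[0,-0.2,-46,0,0,-0.004,0.05]],
  ],
)

```text
time: 17.35
ee_pos: [0.4874, 0.3869, 0.1237]
tcp_rot: [-114.4, 90.0, 153.2]
wrist_force: [1.8, -0.1, -0.9]
opening: 0.0114
```

```bash
python3 chk.py wrist14; python3 - <<'E'
from h import *
c=load("wrist14"); cv2.imwrite("pics/c8.png",cv2.resize(c["pixels"][200:320,250:390],None,fx=5,fy=5,interpolation=cv2.INTER_CUBIC)[:,:,::-1])
E
```

```text
17.35 [0.4874 0.3869 0.1237] [0.4904 0.4618 0.267 ] F [ 1.8 -0.1 -0.9] M [-0.06  0.01  0.02] 0.0114
heading -2.4
60 [ -0.1 -94.9  16.9]
80 [ -0.3 -87.4   8.9]
180 [ -0.3 -51.2  16.7]
200 [ -0.3 -43.3  17. ]
220 [ -0.1 -35.2  17.1]
240 [ -0.3 -26.8  16.7]
foot -16.9 16.3 38.0
```

View pics/c8.png

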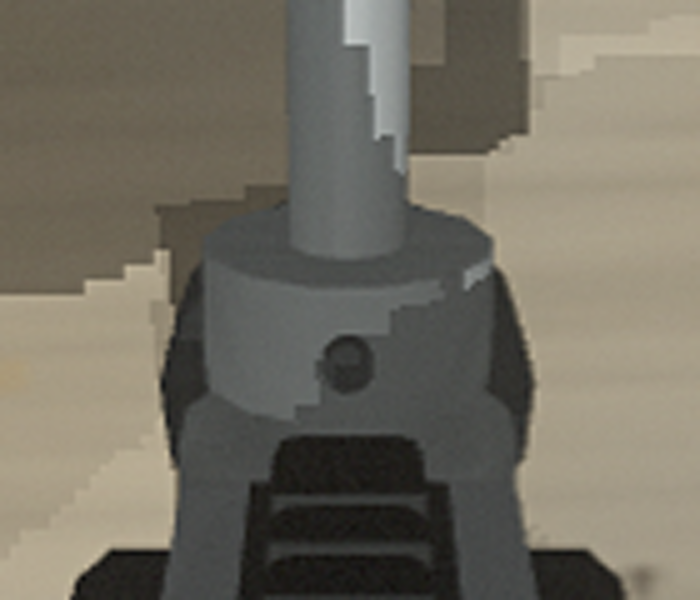

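Request:
apply_moves(
  rows=[
    [[0,0.1,-0.7,0,0,0,0.05],[0,0.1,-1.4,0,0,0,0.05],[0,0.1,-2,0,0,0,0.05],[0,0.1,-2.7,0,0,0,0.05],[0,0.1,-3,0,0,0,0.05],[0,0.1,-3,0,0,0,0.05]],
  ],
)

```text
time: 18.0
ee_pos: [0.4875, 0.388, 0.1235]
tcp_rot: [-14.7, 89.8, -107.2]
wrist_force: [-1.9, -10.4, 1.1]
opening: 0.0116
```

Request:
apply_moves(
  rows=[
    [[0.5,0,0,0,0,0,0.05],[1,0,0,0,0,0,0.05],[1.5,0,0,0,0,0,0.05],[2,0,0,0,0,0,0.05],[2,0,0,0,0,0,0.05],[2,0,0,0,0,0,0.05]],
  ],
)

```text
time: 18.6
ee_pos: [0.4876, 0.3873, 0.1228]
tcp_rot: [1.7, 89.8, -90.8]
wrist_force: [-1.9, -8.3, 7.2]
opening: 0.0118
```

```bash
python3 chk.py wrist15 | head -2
```

```text
18.6 [0.4876 0.3873 0.1228] [0.4907 0.4628 0.2658] F [-1.9 -8.3  7.2] M [-1.73  0.53  0.03] 0.0118
heading -2.49
```

Request:
apply_moves(
  rows=[
    [[0,0,0.8,0,0,0,0.05],[0,0,1.2,0,0,0,0.05],[0,0,1.2,0,0,0,0.05],[0,0,1.2,0,0,0,0.05]],
  ],
)

```text
time: 19.05
ee_pos: [0.4877, 0.3864, 0.1229]
tcp_rot: [9.0, 89.8, -83.5]
wrist_force: [0.1, -0.2, 0.1]
opening: 0.0118
```

```bash
python3 chk.py wrist16 ; python3 - <<'E'
from h import *
s=cams.camera("scene"); save(s,"scene16")
cv2.imwrite("pics/c9.png",cv2.resize(s["pixels"][220:400,100:270],None,fx=4,fy=4,interpolation=cv2.INTER_CUBIC)[:,:,::-1])
c=load("wrist16"); cv2.imwrite("pics/c10.png",cv2.resize(c["pixels"][200:320,250:390],None,fx=5,fy=5,interpolation=cv2.INTER_CUBIC)[:,:,::-1])
E
```

```text
19.05 [0.4877 0.3864 0.1229] [0.4907 0.4619 0.2659] F [ 0.1 -0.2  0.1] M [ 0.11 -0.09  0.03] 0.0118
heading -2.48
60 [ -0.7 -94.8  15.8]
80 [ -0.1 -87.3   7.8]
100 [ -1.1 -80.7   8.2]
120 [ -0.7 -73.9   8. ]
140 [ -0.7 -67.    8. ]
180 [ -0.7 -51.4  15.9]
200 [ -0.7 -43.4  16.1]
220 [ -0.5 -35.4  16.2]
240 [ -0.5 -27.   16.3]
foot -17.0 16.2 37.9
```

View pics/c9.png

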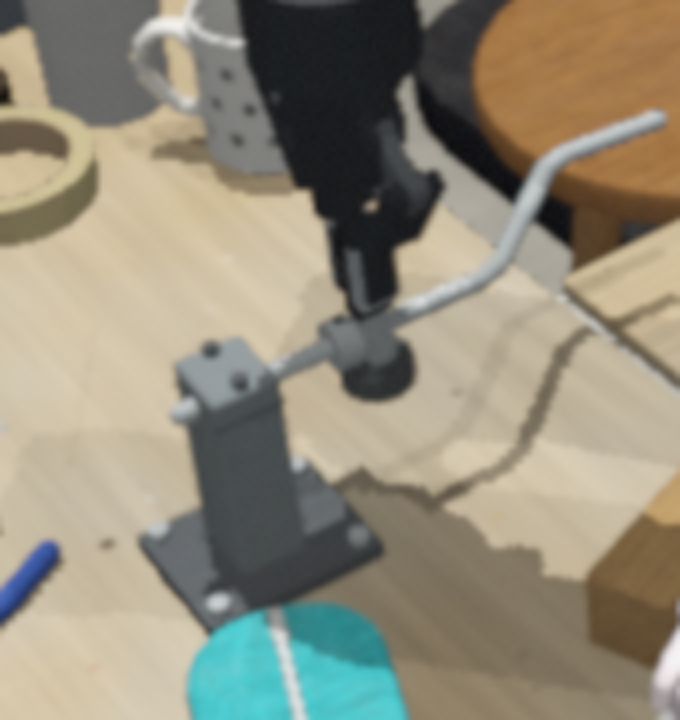

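View pics/c10.png

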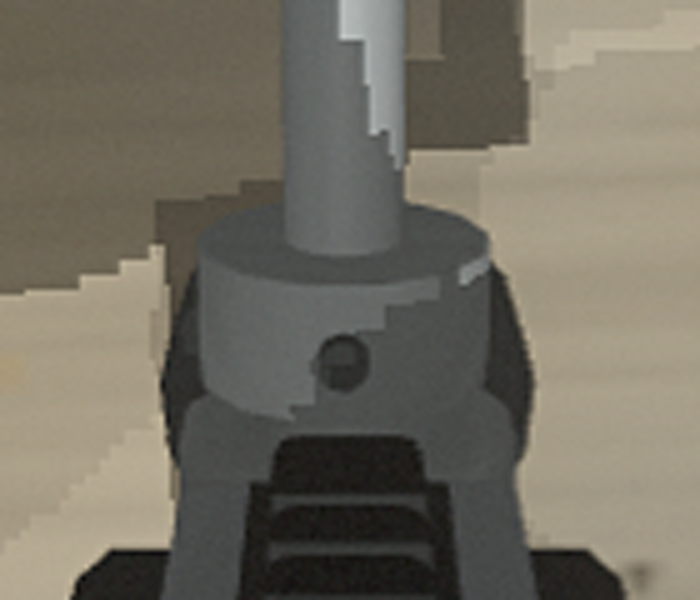

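Request:
apply_moves(
  rows=[
    [[0.6,-0.3,0,0,0,0,0.05],[1.2,-0.3,0,0,0,0,0.05],[1.8,-0.3,0,0,0,0,0.05],[1.8,-0.3,0,0,0,0,0.05],[1.8,-0.3,0,0,0,0,0.05]],
  ],
)

```text
time: 19.65
ee_pos: [0.4877, 0.3865, 0.1227]
tcp_rot: [42.1, 89.8, -50.3]
wrist_force: [-1.0, -1.5, 10.3]
opening: 0.0117
```

```bash
python3 chk.py wrist17 | head -2
```

```text
19.65 [0.4877 0.3865 0.1227] [0.4905 0.4618 0.2658] F [-1.  -1.5 10.3] M [-0.45  0.31  0.03] 0.0117
heading -2.48
```

Request:
apply_moves(
  rows=[
    [[-0.1,0,-0.5,0,0,0,0.05],[-0.1,0,-1,0,0,0,0.05],[-0.1,0,-1.2,0,0,0,0.05],[-0.1,0,-1.2,0,0,0,0.05],[-0.1,0,-1.2,0,0,0,0.05]],
  ],
)

```text
time: 20.2
ee_pos: [0.4877, 0.3871, 0.1229]
tcp_rot: [30.8, 89.8, -61.7]
wrist_force: [0.2, -5.2, 4.7]
opening: 0.0116
```

```bash
python3 chk.py wrist18 | head -2
```

```text
20.2 [0.4877 0.3871 0.1229] [0.4906 0.4626 0.2659] F [ 0.2 -5.2  4.7] M [-1.21  0.23  0.04] 0.0116
heading -2.51
```

Request:
apply_moves(
  rows=[
    [[0,0,0,0,0,0,0.05],[0,0,0,0,0,0,0.16],[0,0,0,0,0,0,0.2],[0,0,0,0,0,0,0.3],[0,0,0,0,0,0,0.4],[0,0,0,0,0,0,0.4],[0,0,0,0,0,0,0.4]],
  ],
  newtons=20,
)

```text
time: 20.95
ee_pos: [0.4877, 0.3872, 0.1228]
tcp_rot: [31.0, 89.8, -61.5]
wrist_force: [-0.4, 0.3, -0.2]
opening: 0.0341
```

```bash
python3 chk.py wrist19 | head -2; python3 - <<'E'
from h import *
s=cams.camera("scene"); save(s,"scene19")
cv2.imwrite("pics/c11.png",cv2.resize(s["pixels"][270:340,160:230],None,fx=8,fy=8,interpolation=cv2.INTER_CUBIC)[:,:,::-1])
E
```

```text
20.95 [0.4877 0.3872 0.1228] [0.4906 0.4626 0.2658] F [-0.4  0.3 -0.2] M [ 0.02 -0.01 -0.02] 0.0341
heading -2.5
```

View pics/wrist19.png

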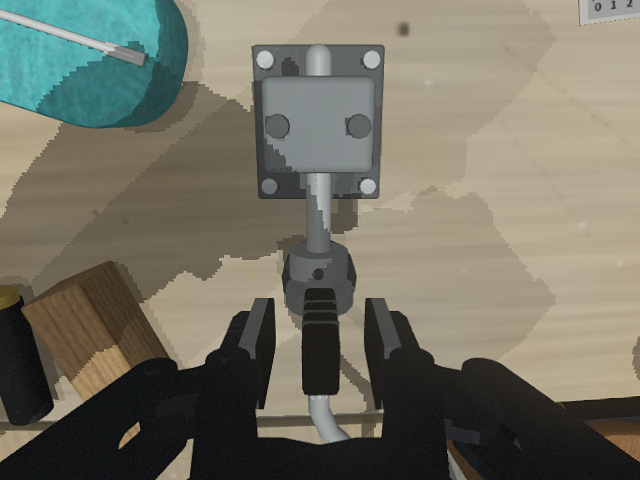

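View pics/c11.png

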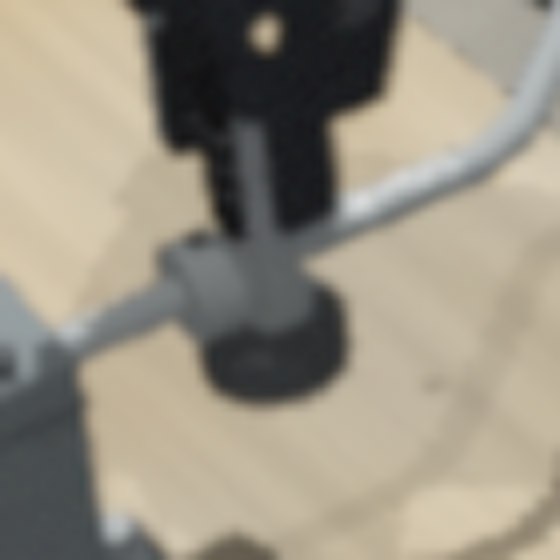

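Request:
apply_moves(
  rows=[
    [[-6,0,0,0,0,0,0.5],[-15,0,0,0,0,0,0.5],[-28,0,0,0,0,0,0.5],[-42,0,0,0,0,0,0.5],[-65,0,0,0,0,0,0.5],[-95,0,10,0,0,0,0.5],[-130,0,30,0,0,0,0.5],[-150,0,50,0,0,0,0.5],[-150,0,50,0,0,0,0.5],[-150,0,50,0,0,0,0.5],[-150,0,50,0,0,0,0.5]],
  ],
)

```text
time: 22.15
ee_pos: [0.4851, 0.3381, 0.2721]
tcp_rot: [15.3, 89.8, -77.2]
wrist_force: [-0.2, -0.4, -0.2]
opening: 0.0426
```

```bash
python3 - <<'E'
from h import *
s=cams.camera("scene"); save(s,"scene20"); c=cams.camera("wrist"); save(c,"wrist20"); t=cams.camera("top"); save(t,"top20")
cv2.imwrite("pics/c12.png",cv2.resize(s["pixels"][250:350,130:240],None,fx=6,fy=6,interpolation=cv2.INTER_CUBIC)[:,:,::-1])
print(get_obs()["wrist_force"],get_obs()["ee_pos"])
for l in ["gauge","grip","masking_tape","wood_block","black_tape"]:
    for p in (s,t): print(l,[(np.round(d["at"],3),round(d["confidence"],2)) for d in cams.find_in(l,p)][:2])
E
```

```text
[ 0.0984689  -0.00807334 -0.88349602] [0.484961   0.33808472 0.27185416]
gauge [(array([0.482, 0.393, 0.111]), 0.74), (array([ 0.511, -0.291,  0.03 ]), 0.71)]
gauge [(array([ 0.512, -0.292,  0.027]), 0.46)]
grip [(array([0.482, 0.393, 0.114]), 0.82), (array([ 0.516, -0.289,  0.032]), 0.55)]
grip [(array([ 0.514, -0.29 ,  0.026]), 0.72)]
masking_tape [(array([0.548, 0.084, 0.023]), 0.78)]
masking_tape [(array([0.525, 0.075, 0.025]), 0.58)]
wood_block [(array([0.334, 0.322, 0.049]), 0.85), (array([ 0.372, -0.06 ,  0.024]), 0.59)]
wood_block []
black_tape [(array([ 0.372, -0.06 ,  0.023]), 0.77), (array([0.482, 0.391, 0.109]), 0.23)]
black_tape [(array([ 0.373, -0.07 ,  0.028]), 0.5)]
```

View pics/c12.png

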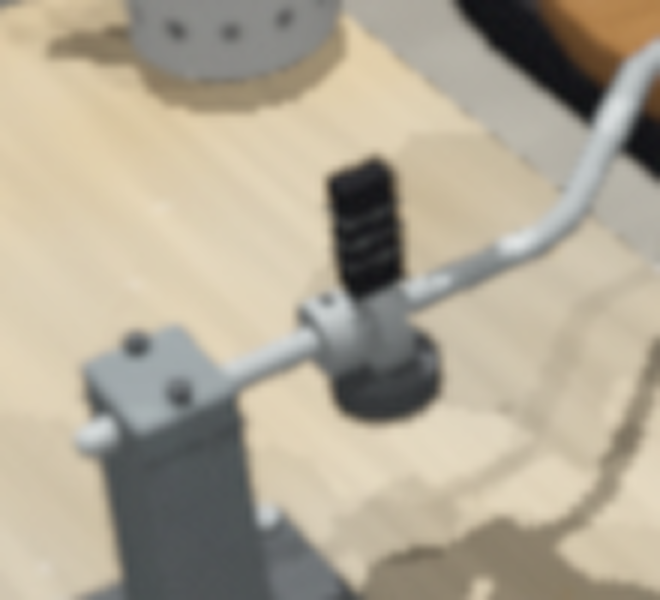

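View pics/wrist20.png

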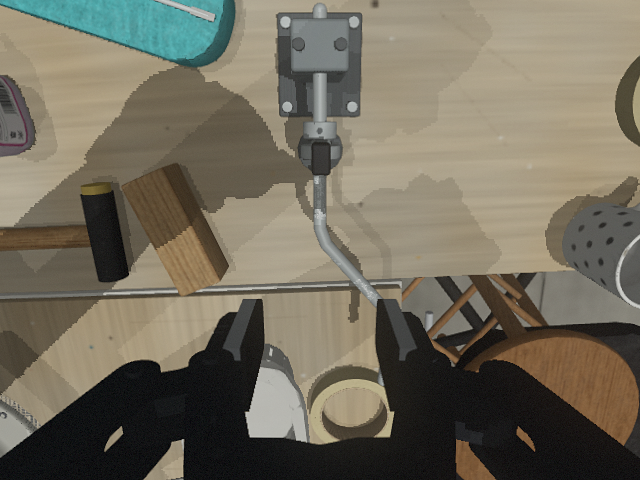

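```bash
python3 - <<'E'
from h import *
c=load("wrist20"); P=cloud(c)
k=(P[...,2]>.150)&(P[...,2]<.166)&(abs(P[...,0]-.487)<.03)&(P[...,1]>.36)&(P[...,1]<.42)
q=P[k]; r=cv2.minAreaRect((q[:,:2]*1000).astype(np.float32)); print(len(q),q.mean(0).round(4),r)
f=(P[...,2]>.075)&(P[...,2]<.092)&(abs(P[...,0]-.487)<.03)&(P[...,1]>.36)&(P[...,1]<.42); print(np.percentile(P[f],[1,50,99],axis=0).round(4))
k=(P[...,2]>.108)&(P[...,2]<.118)&(abs(P[...,0]-.487)<.015)&(P[...,1]>.36)&(P[...,1]<.42);print(np.percentile(P[k][:,1],[1,50,99]).round(4))
cv2.imwrite("pics/c13.png",cv2.resize(c["pixels"][100:210,270:370],None,fx=6,fy=6,interpolation=cv2.INTER_CUBIC)[:,:,::-1])
E
```

```text
611 [0.4881 0.3877 0.1562] ((488.0981750488281, 387.47100830078125), (19.694541931152344, 11.33845043182373), 87.54949951171875)
[[0.4703 0.373  0.0838]
 [0.4799 0.3869 0.0854]
 [0.5049 0.3979 0.0872]]
[0.3637 0.4012 0.4162]
```

View pics/c13.png

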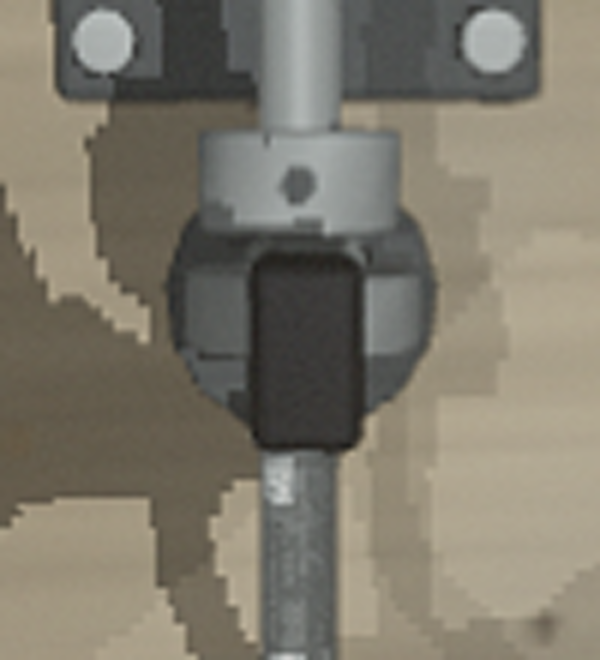

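```bash
python3 - <<'E'
from h import *
c=load("wrist20"); P=cloud(c)
for u in (308,310,332,334):
    print(u,[(v,P[v,u].round(4).tolist()) for v in range(118,164,2)])
print("block",px2w(c,320,19,.114),px2w(c,320,72,.114),"collar top front/back",px2w(c,320,139,.1125),px2w(c,320,121.7,.1125),"ring sides", px2w(c,305,145.3,.1),px2w(c,305,159,.1),"collar side", px2w(c,304.5,137.5,.1))
s=load("scene20")
cv2.imwrite("pics/c14.png",cv2.resize(s["pixels"][270:325,175:215],None,fx=12,fy=12,interpolation=cv2.INTER_CUBIC)[:,:,::-1])
E
```

```text
308 [(118, [0.4772, 0.4111, 0.0022]), (120, [0.4771, 0.4092, 0.0025]), (122, [0.4799, 0.4091, 0.1119]), (124, [0.4799, 0.4077, 0.1119]), (126, [0.4798, 0.4063, 0.1123]), (128, [0.4797, 0.4049, 0.1123]), (130, [0.4796, 0.4035, 0.1107]), (132, [0.4796, 0.4022, 0.1124]), (134, [0.4795, 0.4008, 0.1125]), (136, [0.4794, 0.3994, 0.1119]), (138, [0.4793, 0.3979, 0.1107]), (140, [0.4786, 0.3951, 0.0863]), (142, [0.4785, 0.3935, 0.0852]), (144, [0.4788, 0.3929, 0.0988]), (146, [0.4791, 0.3923, 0.1115]), (148, [0.479, 0.3909, 0.1116]), (150, [0.479, 0.3895, 0.1119]), (152, [0.4789, 0.3881, 0.1123]), (154, [0.4788, 0.3866, 0.1117]), (156, [0.4787, 0.3851, 0.1109]), (158, [0.4786, 0.3835, 0.1091]), (160, [0.4778, 0.3797, 0.0862]), (162, [0.4777, 0.378, 0.0854])]
310 [(118, [0.4791, 0.411, 0.0035]), (120, [0.4791, 0.4092, 0.0049]), (122, [0.4814, 0.409, 0.1127]), (124, [0.4813, 0.4077, 0.1139]), (126, [0.4812, 0.4063, 0.1127]), (128, [0.4812, 0.4049, 0.113]), (130, [0.4811, 0.4035, 0.1131]), (132, [0.481, 0.4021, 0.1125]), (134, [0.481, 0.4007, 0.1128]), (136, [0.4809, 0.3994, 0.1129]), (138, [0.
[... 1528 characters left out ...]
7, 0.085]), (140, [0.4988, 0.3942, 0.0854]), (142, [0.4988, 0.3927, 0.0857]), (144, [0.4983, 0.392, 0.0979]), (146, [0.4979, 0.3913, 0.1089]), (148, [0.4978, 0.3901, 0.1111]), (150, [0.4978, 0.3885, 0.1099]), (152, [0.4977, 0.3871, 0.1101]), (154, [0.4977, 0.3858, 0.111]), (156, [0.4976, 0.3844, 0.1117]), (158, [0.4976, 0.3828, 0.1096]), (160, [0.4983, 0.3787, 0.085]), (162, [0.4983, 0.3771, 0.0849])]
block [0.49123988 0.47529341 0.114     ] [0.48983457 0.44192352 0.114     ] collar top front/back [0.48794438 0.39693241 0.1125    ] [0.48844856 0.40891659 0.1125    ] ring sides [0.47652582 0.39211019 0.1       ] [0.47599804 0.38196537 0.1       ] collar side [0.47644954 0.39782606 0.1       ]
```

View pics/c14.png

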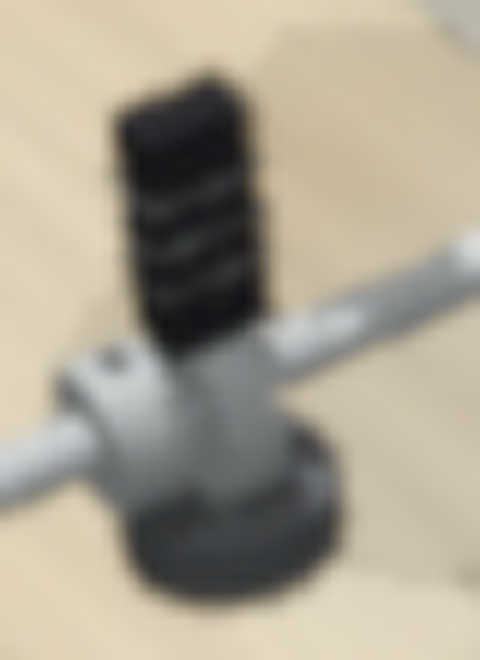

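The close look shows a ~5 mm gap: ring face at y≈0.3922, collar face at y≈0.3972. What I felt was the wide grip's lower edge meeting the collar, not the ring. I'll re-grip, lift about 2 mm so the grip clears the collar, push on and lower again.

```bash
python3 - <<'E'
from h import *
for z in (.175,.124): print(delta((.4878,.3872,z),yawdown(-2.4)))
E
```

```text
[ 9.78920e+01  1.65700e-01 -4.98498e+01 -1.80000e-03  3.40000e-03
 -2.20000e-03]
[ 1.488916e+02  5.430000e-02 -5.002420e+01 -1.800000e-03  3.400000e-03
 -2.200000e-03]
```

Request:
apply_moves(
  rows=[
    [[0,0,-25,0,0.003,-0.002,0.5],[20,0,-45,0,0.003,-0.002,0.5],[55,0,-50,0,0.003,-0.002,0.5],[85,0,-50,0,0.003,-0.002,0.5],[98,0,-50,0,0.003,-0.002,0.5],[98,0,-50,0,0.003,-0.002,0.5],[98,0,-50,0,0.003,-0.002,0.5]],
  ],
)

```text
time: 23.5
ee_pos: [0.488, 0.3874, 0.1764]
tcp_rot: [112.0, 89.9, 19.4]
wrist_force: [0.1, -0.1, -0.0]
opening: 0.0427
```

```bash
python3 - <<'E'
from h import *
o=get_obs(); print(o["ee_pos"],o["wrist_force"])
print(delta((.4878,.3872,.124),yawdown(-2.4)))
E
```

```text
[0.4879539  0.38736403 0.17641263] [ 0.14529634 -0.11032717 -0.03359244]
[ 5.24123e+01 -2.13600e-01  1.97700e-01 -2.10000e-03 -5.00000e-04
 -1.30000e-03]
```

Request:
apply_moves(
  rows=[
    [[12,-0.2,0.2,0,0,0,0.5],[25,-0.2,0.2,0,0,0,0.5],[38,-0.2,0.2,0,0,0,0.5],[48,-0.2,0.2,0,0,0,0.5],[52,-0.2,0.2,0,0,0,0.5],[52,-0.2,0.2,0,0,0,0.5],[52,-0.2,0.2,0,0,0,0.3],[52,-0.2,0.2,0,0,0,0.2],[52,-0.2,0.2,0,0,0,0.1],[52,-0.2,0.2,0,0,0,0.05],[52,-0.2,0.2,0,0,0,0.05],[52,-0.2,0.2,0,0,0,0.05]],
  ],
  newtons=40,
)

```text
time: 24.7
ee_pos: [0.4881, 0.3874, 0.125]
tcp_rot: [120.2, 89.9, 27.6]
wrist_force: [-0.2, 0.4, 4.2]
opening: 0.0116
```

Request:
apply_moves(
  rows=[
    [[-0.7,0,0.3,0,0,0,0.05],[-1.4,0,0.3,0,0,0,0.05],[-2.2,0,0,0,0,0,0.05],[-2.2,0,0,0,0,0,0.05],[-2.2,0,0,0,0,0,0.05]],
  ],
)

```text
time: 25.2
ee_pos: [0.488, 0.3873, 0.127]
tcp_rot: [117.6, 89.9, 25.1]
wrist_force: [0.4, -0.1, -1.4]
opening: 0.0111
```

```bash
python3 chk.py wrist21
```

```text
25.2 [0.488  0.3873 0.127 ] [0.4909 0.4622 0.2703] F [ 0.4 -0.1 -1.4] M [-0.01  0.02 -0.  ] 0.0111
heading -2.52
60 [ -1.1 -95.4  20.5]
80 [ -1.  -87.7  12.6]
180 [ -0.9 -50.7  20.1]
200 [ -0.9 -42.7  20.1]
220 [ -0.9 -34.3  20.3]
240 [ -0.9 -25.8  20.3]
foot -17.1 16.4 40.1
```

Lifted clear with no contact (Fz −1.4 N is just the gauge's weight). Now I'll creep to the collar.

Request:
apply_moves(
  rows=[
    [[0,-0.3,-1,0,0,0,0.05],[0,-0.3,-2,0,0,0,0.05],[0,-0.3,-3,0,0,0,0.05],[0,-0.3,-3.8,0,0,0,0.05],[0,-0.3,-3.8,0,0,0,0.05],[0,-0.3,-3.8,0,0,0,0.05]],
  ],
)

```text
time: 25.85
ee_pos: [0.4878, 0.3912, 0.127]
tcp_rot: [117.4, 89.9, 24.9]
wrist_force: [-0.5, 0.1, -1.5]
opening: 0.0115
```

Past the previous stopping point with no force. I'll keep creeping.

Request:
apply_moves(
  rows=[
    [[0,0,-0.5,0,0,0,0.05],[0,0,-1,0,0,0,0.05],[0,0,-1.5,0,0,0,0.05],[0,0,-1.8,0,0,0,0.05],[0,0,-1.8,0,0,0,0.05]],
  ],
)

```text
time: 26.35
ee_pos: [0.4879, 0.3925, 0.127]
tcp_rot: [89.5, 89.9, -3.0]
wrist_force: [-0.5, -3.5, 0.2]
opening: 0.0109
```

Request:
apply_moves(
  rows=[
    [[0.5,0,0,0,0,0,0.05],[1,0,0,0,0,0,0.05],[1.5,0,0,0,0,0,0.05],[1.8,0,0,0,0,0,0.05],[1.8,0,0,0,0,0,0.05],[1.8,0,0,0,0,0,0.05]],
  ],
)

```text
time: 26.95
ee_pos: [0.488, 0.3925, 0.1264]
tcp_rot: [103.4, 89.8, 10.9]
wrist_force: [-1.2, -5.1, 7.9]
opening: 0.011
```

```bash
python3 chk.py wrist22
```

```text
26.95 [0.488  0.3925 0.1264] [0.4908 0.4674 0.2697] F [-1.2 -5.1  7.9] M [-1.12  0.51  0.01] 0.011
heading -2.54
80 [ -0.9 -88.3  19.7]
200 [ -0.7 -42.8  19.6]
220 [ -0.9 -34.5  19.5]
240 [ -0.7 -26.   19.5]
foot -16.9 16.4 39.9
```

Request:
apply_moves(
  rows=[
    [[-0.3,0,0.6,0,0,0,0.05],[-0.3,0,0.8,0,0,0,0.05],[0,0,0.8,0,0,0,0.05],[0.6,0,0.8,0,0,0,0.05],[1.2,0,0.8,0,0,0,0.05],[1.2,0,0.8,0,0,0,0.05],[1.2,0,0.8,0,0,0,0.05]],
  ],
)

```text
time: 27.7
ee_pos: [0.4881, 0.392, 0.1264]
tcp_rot: [118.2, 89.8, 25.6]
wrist_force: [-2.5, -1.2, 7.9]
opening: 0.0114
```

```bash
python3 chk.py wrist23; python3 - <<'E'
from h import *
s=cams.camera("scene"); save(s,"scene23")
cv2.imwrite("pics/c15.png",cv2.resize(s["pixels"][270:325,170:220],None,fx=12,fy=12,interpolation=cv2.INTER_CUBIC)[:,:,::-1])
E
```

```text
27.7 [0.4881 0.392  0.1264] [0.4907 0.4667 0.2698] F [-2.5 -1.2  7.9] M [-0.16  0.46 -0.01] 0.0114
heading -2.53
60 [ -0.9 -95.6  22.3]
80 [ -0.9 -88.3  19.6]
120 [ -0.9 -73.9  11.9]
180 [ -4.2 -52.1  11.7]
200 [ -0.9 -42.8  19.8]
220 [ -0.9 -34.5  19.7]
240 [ -0.9 -26.   19.1]
foot -17.0 16.6 40.0
```

View pics/c15.png

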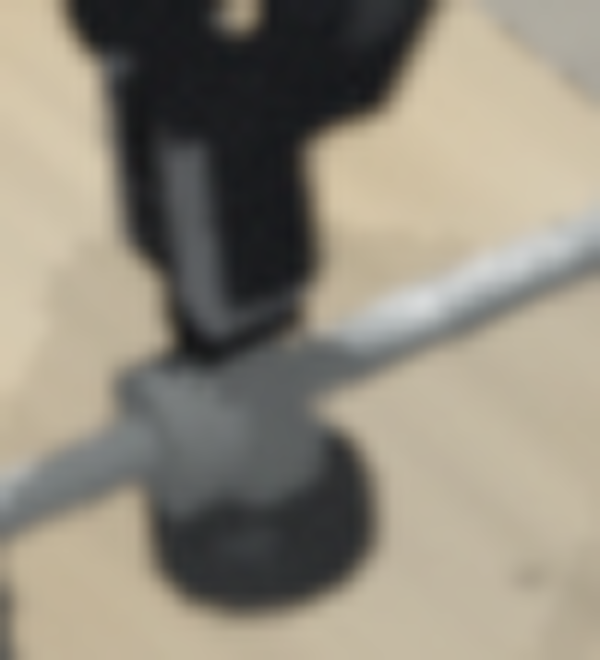

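Request:
apply_moves(
  rows=[
    [[0,0,-0.4,0,0,0,0.05],[0,0,-0.7,0,0,0,0.05],[0,0,-0.9,0,0,0,0.05],[0,0,-0.9,0,0,0,0.05]],
  ],
)

```text
time: 28.2
ee_pos: [0.4882, 0.3925, 0.1265]
tcp_rot: [106.5, 89.8, 14.0]
wrist_force: [-1.3, -4.4, 5.4]
opening: 0.0116
```

Request:
apply_moves(
  rows=[
    [[0,0,0,0,0,0,0.14],[0,0,0,0,0,0,0.17],[0,0,0,0,0,0,0.2],[0,0,0,0,0,0,0.3],[0,0,0,0,0,0,0.4],[0,0,0,0,0,0,0.4]],
  ],
  newtons=20,
)

```text
time: 28.8
ee_pos: [0.4882, 0.3925, 0.1264]
tcp_rot: [107.0, 89.8, 14.4]
wrist_force: [-0.2, 0.7, 0.4]
opening: 0.0339
```

Request:
apply_moves(
  rows=[
    [[-6,0,0,0,0,0,0.5],[-15,0,0,0,0,0,0.5],[-28,0,0,0,0,0,0.5],[-42,0,0,0,0,0,0.5],[-65,0,0,0,0,0,0.5],[-95,0,10,0,0,0,0.5],[-130,0,30,0,0,0,0.5],[-150,0,50,0,0,0,0.5],[-150,0,50,0,0,0,0.5],[-150,0,50,0,0,0,0.5],[-150,0,50,0,0,0,0.5]],
  ],
)

```text
time: 29.9
ee_pos: [0.4853, 0.3428, 0.2754]
tcp_rot: [101.1, 89.8, 8.6]
wrist_force: [-0.5, -0.3, -0.6]
opening: 0.0426
```

```bash
cat > fin.py <<'E'
from h import *
import sys
n=sys.argv[1]
s=cams.camera("scene"); save(s,"scene"+n); c=cams.camera("wrist"); save(c,"wrist"+n)
o=get_obs(); print(o["time"],o["ee_pos"].round(4),o["wrist_force"].round(1))
a=cv2.resize(c["pixels"][90:210,270:370],(500,600),interpolation=cv2.INTER_CUBIC); b=cv2.resize(s["pixels"][260:332,167:203+10],(300,469)[0:2] if 0 else (300,470),interpolation=cv2.INTER_CUBIC)
im=np.zeros((600,800,3),np.uint8); im[:,:500]=a; im[:470,500:]=b
cv2.imwrite(f"pics/fin{n}.png",im[:,:,::-1])
P=cloud(c)
for u in (308,310,332,334): 
    print(u,[(v,(P[v,u,1]*1000).round(1).item(),(P[v,u,2]*1000).round(0).item()) for v in range(118,164,2)])
k=(P[...,2]>.150)&(P[...,2]<.168)&(abs(P[...,0]-.487)<.03)&(P[...,1]>.36)&(P[...,1]<.42)
q=P[k]; A=np.c_[q[:,:2]-q[:,:2].mean(0),np.ones(len(q))]; print("grip top",len(q),q.mean(0).round(4),cv2.minAreaRect((q[:,:2]*1000).astype(np.float32)))
f=(P[...,2]>.075)&(P[...,2]<.094)&(abs(P[...,0]-.487)<.03)&(P[...,1]>.36)&(P[...,1]<.42); q=P[f]
A=np.c_[q[:,:2]-q[:,:2].mean(0),np.ones(len(q))]; w=np.linalg.lstsq(A,q[:,2],rcond=None)[0]; print("foot top plane slope",w.round(3),q.mean(0).round(4), np.percentile(q,[1,99],axis=0).round(4))
E
python3 fin.py A
```

```text
30.0 [0.4851 0.3428 0.2751] [-0.1  0.4 -0.2]
308 [(118, 417.1, 12.0), (120, 415.2, 12.0), (122, 413.4, 13.0), (124, 411.4, 3.0), (126, 409.5, 3.0), (128, 409.9, 96.0), (130, 408.9, 112.0), (132, 407.5, 112.0), (134, 406.1, 113.0), (136, 404.7, 112.0), (138, 403.2, 112.0), (140, 401.8, 112.0), (142, 400.4, 111.0), (144, 399.0, 112.0), (146, 397.5, 111.0), (148, 396.2, 113.0), (150, 394.8, 114.0), (152, 393.3, 113.0), (154, 391.8, 112.0), (156, 390.5, 114.0), (158, 389.0, 113.0), (160, 385.0, 87.0), (162, 383.3, 86.0)]
310 [(118, 417.0, 12.0), (120, 415.2, 13.0), (122, 413.3, 13.0), (124, 411.3, 3.0), (126, 409.5, 5.0), (128, 409.8, 97.0), (130, 408.9, 113.0), (132, 407.5, 113.0), (134, 406.0, 113.0), (136, 404.7, 114.0), (138, 403.3, 113.0), (140, 401.8, 113.0), (142, 400.4, 112.0), (144, 399.0, 113.0), (146, 397.5, 113.0), (148, 396.1, 113.0), (150, 394.7, 113.0), (152, 393.3, 114.0), (154, 391.9, 114.0), (156, 390.4, 113.0), (158, 389.0, 114.0), (160, nan, nan), (162, 383.3, 87.0)]
332 [(118, 416.1, 13.0), (120, 414.3, 13.0), (122, 412.4, 12.0), (124, 410.4, 3.0), (126, 408.5, 2.0),
[... 407 characters left out ...]
414.2, 13.0), (122, 412.3, 13.0), (124, 410.3, 2.0), (126, 408.4, 2.0), (128, 406.5, 1.0), (130, 408.0, 110.0), (132, 406.6, 109.0), (134, 405.1, 108.0), (136, 403.7, 108.0), (138, 402.2, 108.0), (140, 400.8, 109.0), (142, 399.4, 108.0), (144, 397.9, 108.0), (146, 396.6, 110.0), (148, 395.3, 112.0), (150, 393.9, 113.0), (152, 392.3, 110.0), (154, 391.0, 112.0), (156, 389.5, 112.0), (158, 388.1, 112.0), (160, 384.1, 87.0), (162, 382.6, 87.0)]
grip top 611 [0.4878 0.3923 0.1576] ((487.83441162109375, 391.93988037109375), (20.205686569213867, 11.42838191986084), 87.29727172851562)
foot top plane slope [-0.001 -0.027  0.087] [0.4892 0.3887 0.0867] [[0.4707 0.3776 0.0847]
 [0.5055 0.4033 0.0882]]
```

View pics/finA.png

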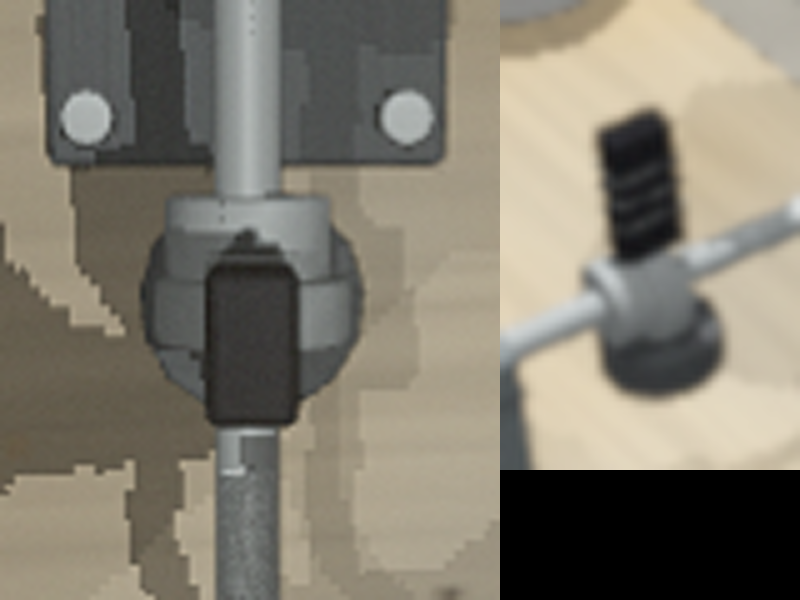

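```bash
python3 - <<'E'
from h import *
t=cams.camera("top"); a=load("top1")
for l in ["wood_block","masking_tape","black_tape"]: print(l,[np.round(d["at"],3) for d in cams.find_in(l,t)][:1])
o=get_obs(); print(o["time"],o["wrist_force"].round(1)); print(bot.job_done())
E
```

```text
wood_block []
masking_tape [array([0.524, 0.08 , 0.02 ])]
black_tape [array([ 0.371, -0.07 ,  0.026])]
30.2 [ 0.1 -0.4 -0.6]
the job is handed in; nothing more can be done
None
```

The gauge is on the rod, past both bends, hanging upright with its ring against the stop collar. I handed the job in at 30.2 s.

- **What I did:** I took the black-grip gauge from the magazine and left the pink look-alike alone. I threaded the gauge over the free end and followed the measured rod shape round both bends. Lowest clearance showed as about 2.5 N of contact just after the tip; in the bends the force stayed at the gauge's own weight.
- **What went wrong:** My first release was about 5 mm short. Contact on the collar had come from the wide grip's lower edge, not the ring; a close-up showed the gap. I gripped it again, lifted it about 2 mm, slid it on until it touched at about 3.5 N, then lowered and released it. The highest force readings in the whole job were about 10 N.
- **Last checks:** Ring and collar sit flush with no visible gap. The gauge centre is at y = 0.392 m, and my collar-face estimate is 0.397 m, so the 5 mm offset matches. The foot tilts about 1.5°.
- **Doubtful points:**
  - The gauge sits about 1.3 mm higher than when it hung free, so the bore is about 2 mm below the rod axis. I think the grip edge rests on the collar.
  - Masking tape and black tape are within measurement error of where they began. The network missed the wood block in the last top picture. After the first release it was still in place in the scene picture, and the arm never came near it.

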